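# Put the power-supply parts back on their own setting plates

### The arm

A 6-joint arm with a two-finger parallel gripper is mounted at the origin on the work surface. World frame = base frame: x ahead of the robot, y to its left, z up, the work surface at z = 0. Lengths are in m, angles in rad, forces in N, time in s.
With the tool pointing down it reaches from about 0.225 to 0.875 m from the base axis. Payload 3.4 kg.
Tool frame: the origin (TCP) lies between the finger pads; the fingertips stand 8 mm ahead of it and the grasp point (between the pads) lies 11 mm behind it; z points along the fingers, y is the line along which they close (so a half turn about z gives the same grasp; the last joint's range is limited). The gripper opens to 85 mm and grips with 20 to 120 N. Pads are 22 mm wide; open, the fingers measure 114 mm over their backs; the gripper's body (76 mm by 85 mm) begins 54 mm behind the grasp point. The pads swing forward as they close: fully open they stand 13 mm farther back than shut.
Start: joints at [-1.461, 0.276, 1.505, -0, 1.361, -0.121], TCP at [0.132, -0.56, 0.214] pointing down, gripper open.
Joint ranges: [-2.89, 2.89], [-0.75, 2.08], [0.22, 2.7], [-1.18, 4.32], [0.11, 2.71], [-2.7, 2.7]. Speed limits (rad/s): [2.57, 2.57, 3.14, 3.14, 3.14, 3.14].

### API

Orientations are given as a unit quaternion [w, x, y, z].
In Python, from rig import manip, optics, finder gives the robot as it stands.
- The arm moves only by the tool servo_tool, never from a script. Its argument "increments" is a list of rows, each a list of 7 numbers: the shift along the tool's x, y, z in cm, then the turn, a rotation vector about the tool's x, y, z in degrees, then the closure, from -1 (fully open) to 1 (shut). In form: [[x, y, z, rx, ry, rz, gripper], ...]. A call has exactly 5 rows; each row shifts and turns the commanded pose from where the row before left it, along the tool's axes as they then stand; what a row does not reach is not made up. A row lasts 1/10 s, in which the tool goes at most 50 mm and 8.59 degrees, less where a joint would pass 70% of its speed; a pose out of reach is approached as far as the arm can. A call is refused whole if a number of a shift passes 5 or a number of a turn 8.59, either way. A call with a gripper value outside its range is refused whole. The fingers move at their own pace and stop on an object; "squeeze" is the grip in N (left out, the last holds). Time passes only in rows, so rows that do not move let the fingers close, or fill a call up. It gives the time, the measured TCP pose, the force, the opening and the grip force at its end, in the units of the state.
- manip.get_state(): the state, without advancing time (a new reading comes with each control period).
- optics.get_image(name): name is "scene" or "top" or "wrist"; returns the picture (420x560x3 uint8, red, green, blue); there is no depth.
- optics.get_calibration(name): a dict with "fov_y" (degrees; the focal length in pixels is half the picture's height over the tangent of half this angle, whatever the lens; pixels are square), "cx", "cy" (the principal point, pixels), "world_to_cam" (4x4, takes a point from world to camera coordinates). Camera axes: x right, y down, z forward; pixel columns grow to the right and rows downward; lengths in m; the calibration is good to about 2 mm. A picture is of the moment at which its call begins: read the wrist's pose just before it. get_calibration takes no time and is no camera call; for the wrist camera it gives the pose at the moment of the call.
- manip.sign_off(): hands the job in; it is judged then, once.
Trained networks look in the newest picture that a camera, given by its name, has taken for a name from the list of things; names that differ only in an ending like _2 or _b are one class to them, and where a whole thing is asked for, a point or a joint stands for the part that bears it (a point fixed in the world has none). Each returns a list of dicts, best first, with "p" (0 to 1); they miss things now and then, are a little off and sometimes report something else, mostly with a low value. They report only what shows in the picture. A call takes as long as a camera call. They do not tell look-alikes from the thing itself.
- finder.silhouettes(label, camera): "region" (420x560 bool, what is visible of it) and "box" ([centre column, centre row, width, height] in pixels, round what is visible of it).
- finder.tip_of(label, camera): "at" ([column, row] in pixels: a listed point, or the origin of a listed thing).
The state is a dict: "clock": time; "qpos": joint angles; "qd": joint speeds; "effort": joint torques, N m; "position": TCP position; "ee_rot": TCP orientation; "contact_force": force on the tool from outside, world axes, zero at the start; "moment": the same for the moment, N m; "width": finger opening in m; "gripper_force": force on a finger pad.
Only numpy, scipy, OpenCV 4.12 (cv2) and the standard library are available. Lean on these libraries where they do the work, as an engineer would, in place of code of your own. Each camera call takes 0.05 s, during which the arm holds its last target. There are 200 camera calls.

### The job

The four power-supply parts (finned heatsink, round choke, square transformer, capacitor can) stand on one another's white setting plates. Put each on the plate cut to its own outline - heatsink on the long plate, choke on the large round one, transformer on the square one, capacitor on the small round one - upright, centred, and the heatsink and transformer in line with the sides of their plates; the empty black tray is free for setting a part aside on the way. Set the parts down, do not drop or throw them.

Things in the scene. Friction and masses are not known exactly. Their poses are not given: they have to be found in the camera images.
- heatsink: Bare aluminium heatsink with upright fins along its length: 90 mm long (its x), 44 mm wide (its y), 36 mm tall, about 0.15 kg; grasp it across the 44 mm width, on the flat outer fins. Its origin is the centre of its underside, z up.
- choke: Round copper-wound choke with a black potted centre: a squat disc 60 mm in diameter, 34 mm tall, about 0.2 kg, sides upright from 3 to 29 mm; any yaw will do. Its origin is the centre of its underside, z up.
- transformer: Square transformer block with steel core and yellow tape: 50 x 50 mm, 40 mm tall, about 0.35 kg; x and y run square to its sides. Its origin is the centre of its underside, z up.
- capacitor: Black capacitor can with a silver top: upright cylinder 36 mm in diameter, 50 mm tall, about 0.07 kg; any yaw will do. Its origin is the centre of its underside, z up.
- plate_long: Place of the heatsink: the long rectangle, 126 mm (its x) by 78 mm (its y). White plastic plate, 8 mm thick, fixed to the bench; a part stands on its flat top. Origin: centre of its underside (its top is 8 mm above it), z up.
- plate_round_large: Place of the choke: the large round plate, 106 mm in diameter. White plastic plate, 8 mm thick, fixed to the bench; a part stands on its flat top. Origin: centre of its underside (its top is 8 mm above it), z up.
- plate_square: Place of the transformer: the square plate, 92 x 92 mm, x and y square to its sides. White plastic plate, 8 mm thick, fixed to the bench; a part stands on its flat top. Origin: centre of its underside (its top is 8 mm above it), z up.
- plate_round_small: Place of the capacitor: the small round plate, 76 mm in diameter. White plastic plate, 8 mm thick, fixed to the bench; a part stands on its flat top. Origin: centre of its underside (its top is 8 mm above it), z up.
- spare_tray: Free spot: an empty shallow black tray, fixed, 130 mm (its x) by 110 mm (its y) outside, with a 4 mm wide rim whose top is 8 mm above the bench; big enough for any of the parts. Origin: centre of its underside; its floor lies 4 mm above it.
There are look-alikes about, which are no part of the job. What is shaped like the transformer but blue or red is not meant.

How it is judged:
By the outcome, as a careful person would: the job done as asked, in the order asked, and still so for the second after the job is handed in, with the robot touching nothing.
It also fails if it takes over 147 s, if anything falls off the work surface, if the arm or the gripper's body presses on something with over 40 N, if the wrist force passes 120 N, or if a joint passes its speed limit or range.

## Working session

There is one attempt and no reset: what is moved stays moved. The work goes in short steps, Python scripts to look and compute and a tool call to move; the robot and the scene stay as the last step left them, time stands still between calls to the robot, and variables do not carry over. Pictures are saved under pics/ and viewed, at most 16 in all, crops included, and the job is handed in when it is done.

Besides the shell and the picture viewer there is one more tool, called by a JSON object that holds its "api" and its "payload". servo_tool: Moves the arm, as the interface text tells. Its arguments: {"type":"object","properties":{"increments":{"type":"array","items":{"type":"array","items":{"type":"number"}}},"squeeze":{"type":"number"}},"required":["increments"]}

```bash
ls; mkdir -p pics
python3 - <<'E'
from rig import manip, optics, finder
import cv2,numpy as np
for c in ["top","scene"]:
    im=optics.get_image(c); cv2.imwrite(f"pics/{c}0.png",im[:,:,::-1])
    k=optics.get_calibration(c); print(c,k["fov_y"],k["cx"],k["cy"],np.round(k["world_to_cam"],3).tolist())
    for n in ["heatsink","choke","transformer","capacitor","plate_long","plate_round_large","plate_square","plate_round_small","spare_tray"]:
        print(n,[(round(d["p"],2),np.round(d["at"]).tolist()) for d in finder.tip_of(n,c)[:4]])
s=manip.get_state();print(s)
E
```

```text
pics
top 52.38779449413263 279.6288618296863 208.88478993284824 [[-0.012, -1.0, -0.012, 0.052], [-0.997, 0.013, -0.08, 0.435], [0.08, 0.011, -0.997, 1.018], [0.0, 0.0, 0.0, 1.0]]
heatsink [(0.74, [415.0, 224.0])]
choke [(0.88, [367.0, 120.0])]
transformer [(0.97, [206.0, 197.0]), (0.91, [132.0, 240.0]), (0.76, [170.0, 314.0]), (0.56, [181.0, 233.0])]
capacitor [(0.51, [364.0, 122.0]), (0.5, [288.0, 191.0])]
plate_long [(0.66, [364.0, 123.0])]
plate_round_large [(0.67, [288.0, 191.0])]
plate_square [(0.9, [417.0, 222.0]), (0.43, [291.0, 194.0])]
plate_round_small [(0.75, [182.0, 233.0])]
spare_tray [(0.96, [217.0, 130.0]), (0.69, [288.0, 191.0]), (0.63, [180.0, 234.0])]
scene 53.6360339925187 278.6830437330212 211.23409254524816 [[-0.347, 0.938, 0.012, 0.096], [0.645, 0.249, -0.722, -0.263], [-0.68, -0.243, -0.691, 1.189], [0.0, 0.0, 0.0, 1.0]]
heatsink [(0.84, [148.0, 177.0])]
choke [(0.76, [123.0, 268.0]), (0.43, [130.0, 271.0])]
transformer [(0.96, [350.0, 270.0]), (0.91, [451.0, 246.0]), (0.64, [414.0, 186.0]), (0.59, [393.0, 234.0])]
capacitor [(0.65, [256.0, 232.0])]
plate_long 
[... 170 characters left out ...]
12.0, 331.0])]
{'clock': 1.0, 'qpos': array([-1.46099419e+00,  2.75858561e-01,  1.50489278e+00,  3.01584017e-05,
        1.36071055e+00, -1.21016380e-01]), 'qd': array([-0.00024603,  0.00025289,  0.00166912,  0.00162607,  0.00158532,
        0.00053937]), 'effort': array([ 3.87899745e-04, -4.16661680e+01, -2.46107125e+01,  1.50273254e-04,
        3.75865329e-04, -7.90675472e-06]), 'position': array([ 0.13154548, -0.5597839 ,  0.21405455]), 'ee_rot': array([6.54626595e-05, 9.93348100e-01, 1.15150109e-01, 1.43810312e-05]), 'contact_force': array([ 0.26587396, -0.14065653,  0.99863969]), 'moment': array([ 0.06392891, -0.0031733 ,  0.00927237]), 'gripper_force': 0.0, 'width': 0.0850466375610366}
```

View pics/top0.png

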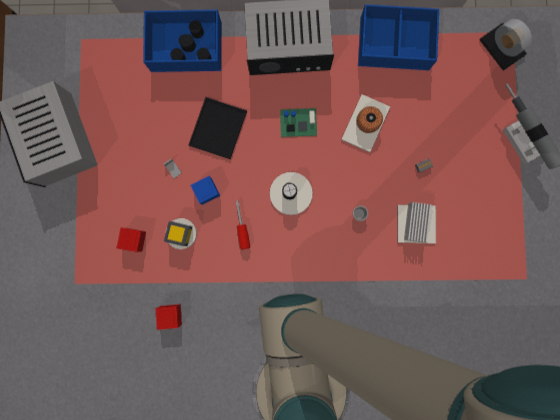

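View pics/scene0.png

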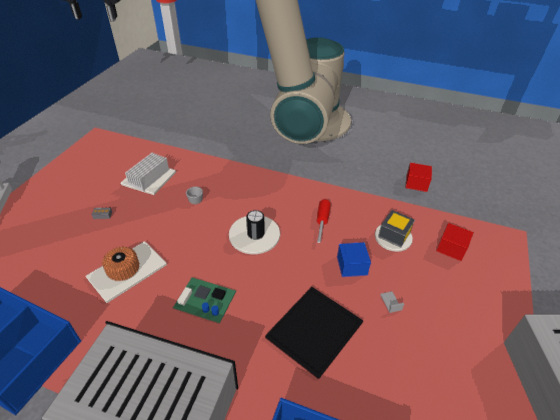

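The parts are as described: transformer (180,234) on the small round plate, capacitor (290,190) on the large round, choke (370,119) on the long, heatsink (417,222) on the square, and the empty tray at (218,128). Transformer look-alikes are blue (206,190), red (132,240) and red (169,317). The yellow-topped one at (180,234) is the one I want.

```bash
cat > h.py <<'E'
from rig import manip, optics, finder
import cv2,numpy as np
from scipy.spatial.transform import Rotation as Ro
def p2w(k,uv,z):
    uv=np.atleast_2d(np.float64(uv)); f=210/np.tan(np.radians(k["fov_y"]/2)); T=np.array(k["world_to_cam"])
    d=np.c_[(uv[:,0]-k["cx"])/f,(uv[:,1]-k["cy"])/f,np.ones(len(uv))]@T[:3,:3]; o=-T[:3,:3].T@T[:3,3]
    return (o+d*((z-o[2])/d[:,2])[:,None])[:,:2]
def w2p(k,P):
    f=210/np.tan(np.radians(k["fov_y"]/2));T=np.array(k["world_to_cam"]);c=np.atleast_2d(P)@T[:3,:3].T+T[:3,3]
    return np.c_[f*c[:,0]/c[:,2]+k["cx"],f*c[:,1]/c[:,2]+k["cy"]]
def snap(cam,name=None,crop=None,s=1):
    k=optics.get_calibration(cam); im=optics.get_image(cam)[:,:,::-1].copy()
    if name:
        o=im if crop is None else im[crop[1]:crop[3],crop[0]:crop[2]]
        cv2.imwrite("pics/"+name,cv2.resize(o,None,fx=s,fy=s,interpolation=cv2.INTER_CUBIC))
    return im,k
def rect(P):  # world xy (m) -> centre, sizes(mm), angle deg of the long side (mod 180)
    (c,(w,h),a)=cv2.minAreaRect((np.array(P)*1000).astype(np.float32))
    if w<h: w,h,a=h,w,a+90
    return np.round(c,1),round(w,1),round(h,1),round((a+90)%180-90,1)
def circ(P):
    P=np.array(P)*1000; A=np.c_[2*P,np.ones(len(P))]; s=np.linalg.lstsq(A,(P**2).sum(1),rcond=None)[0]
    r=np.sqrt(s[2]+s[0]**2+s[1]**2); return np.round(s[:2],1),round(2*r,1),round(np.abs(np.hypot(*(P-s[:2]).T)-r).max(),1)
def go(xyz=None,yaw=None):
    """increments (cm, deg) from measured pose to target; yaw = world angle of tool y axis, mod 180"""
    s=manip.get_state(); w=s["ee_rot"]; R=Ro.from_quat([w[1],w[2],w[3],w[0]]).as_matrix()
    ty=np.degrees(np.arctan2(R[1,1],R[0,1]))
    print("pos",np.round(s["position"],4),"tooly",round(ty,1),"clock",s["clock"],"w",round(s["width"],4),"F",round(s["gripper_force"],1),"tilt",np.round(R[:,2],3))
    if xyz is not None: print(" shift cm",np.round(R.T@(np.array(xyz)-s["position"])*100,2))
    if yaw is not None: print(" rz deg",round(-((yaw-ty+90)%180-90),1),"q6",round(s["qpos"][5],2))
E
python3 - <<'E'
from h import *
im,k=snap("top","crop1.png",(130,80,460,290),2.4)
hsv=cv2.cvtColor(im,cv2.COLOR_BGR2HSV)
white=((hsv[...,1]<45)&(hsv[...,2]>150)).astype(np.uint8)
n,l,st,c=cv2.connectedComponentsWithStats(white)
for i in range(1,n):
    if st[i,4]>150 and 80<c[i][1]<290:
        pts=cv2.findContours((l==i).astype(np.uint8),cv2.RETR_EXTERNAL,cv2.CHAIN_APPROX_NONE)[0][0][:,0]
        W=p2w(k,pts,.008);H=cv2.convexHull((W).astype(np.float32))[:,0]
        print(st[i],"rect",rect(W),"circ",circ(H))
m=((im.max(2)<50)).astype(np.uint8)
n,l,st,c=cv2.connectedComponentsWithStats(m)
for i in range(1,n):
    if st[i,4]>1000 and 80<c[i][1]<290: print(st[i],"dark",rect(p2w(k,np.argwhere(l==i)[:,::-1],.006)))
print(optics.get_calibration("wrist"))
for n,z in [("heatsink",.044),("choke",.042),("transformer",.048),("capacitor",.058)]:
    for d in finder.silhouettes(n,"top")[:2]:
        ys,xs=np.nonzero(d["region"]); print(n,round(d["p"],2),np.round(d["box"]),rect(p2w(k,np.c_[xs,ys],z)))
go()
E
```

```text
[342  95  48  56 906] rect (array([ 649.2, -169.5]), 124.7, 76.6, -25.3) circ (array([ 647.9, -174. ]), np.float64(134.1), np.float64(18.8))
[ 270  172   42   42 1161] rect (array([476.8,  19. ]), 101.3, 100.7, -0.7) circ (array([475.9,  18.9]), np.float64(103.0), np.float64(1.4))
[398 205  10  37 290] rect (array([ 398.3, -252.5]), 88.0, 21.9, -2.0) circ (array([ 397.1, -260.6]), np.float64(83.7), np.float64(22.7))
[426 205  10  38 293] rect (array([ 396.2, -320.3]), 90.3, 21.7, -2.4) circ (array([ 393.9, -317.2]), np.float64(74.2), np.float64(26.7))
[ 189   98   58   61 2197] dark (array([642.4, 198.5]), 127.6, 109.1, -19.3)
{'fov_y': 71.5468300723653, 'cx': 281.76747287170866, 'cy': 210.1320944348135, 'world_to_cam': array([[ 2.29455811e-01, -9.73319069e-01,  1.40833808e-04,
        -5.75759630e-01],
       [-9.35676530e-01, -2.20541888e-01,  2.75446378e-01,
        -3.65688217e-02],
       [-2.68066152e-01, -6.33345470e-02, -9.61316427e-01,
         3.79394652e-01],
       [ 0.00000000e+00,  0.00000000e+00,  0.00000000e+00,
         1.00000000e+00]])}
heatsink 0.69 [417. 223.  27.  43.] (array([ 399.2, -276.6]), 93.8, 57.8, -8.3)
choke 0.9 [371. 120.  30.  25.] (array([ 648.8, -170.9]), 66.9, 60.0, -27.7)
transformer 0.97 [129. 240.  31.  23.] (array([365.9, 398.3]), 60.9, 50.5, 79.4)
transformer 0.76 [206. 190.  27.  28.] (array([481.3, 222.9]), 53.6, 51.7, 26.0)
capacitor 0.62 [290. 190.  17.  18.] (array([475.4,  22. ]), 35.3, 30.4, -0.8)
pos [ 0.1315 -0.5598  0.214 ] tooly -76.8 clock 1.25 w 0.0856 F 0.0 tilt [ 0. -0. -1.]
```

View pics/crop1.png

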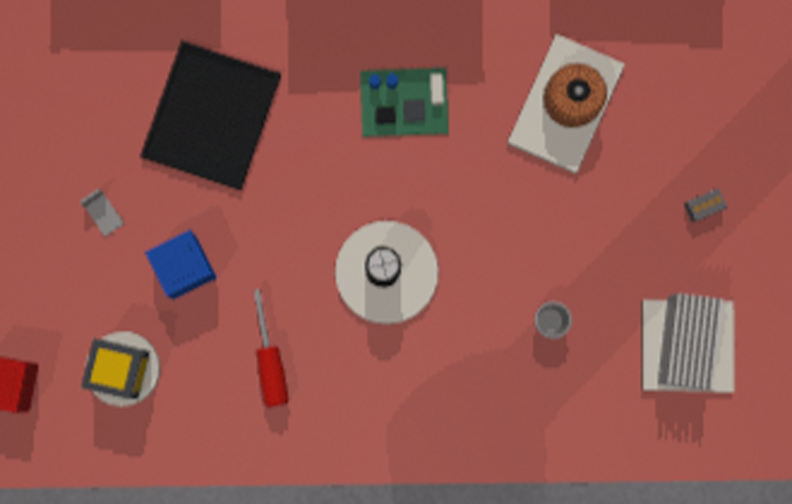

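Crop check: yellow-topped transformer at about (178,234) on the small round plate is the right one. All plate sizes agree with the stated dimensions. Start with the capacitor, which goes to the tray.

{"api": "servo_tool", "payload": {"increments": [[3.1,-3.2,-0.2,0,0,0,-1],[3.1,-3.2,-0.2,0,0,0,-1],[3.1,-3.2,-0.2,0,0,0,-1],[3.1,-3.2,-0.2,0,0,0,-1],[3.1,-3.2,-0.2,0,0,0,-1]]}}

```text
clock: 1.75
position: [0.2465, -0.367, 0.2242]
ee_rot: [0.0, 0.993, 0.115, 0.0]
contact_force: [0.9, -0.1, 0.2]
width: 0.0852
gripper_force: 0.0
```

{"api": "servo_tool", "payload": {"increments": [[3.1,-3.2,-0.2,0,0,0,-1],[3.1,-3.2,-0.2,0,0,0,-1],[3.1,-3.2,-0.2,0,0,0,-1],[3.1,-3.2,-0.2,0,0,0,-1],[3.1,-3.2,-0.2,0,0,0,-1]]}}

```text
clock: 2.25
position: [0.3607, -0.1758, 0.2344]
ee_rot: [0.0, 0.993, 0.115, 0.0]
contact_force: [1.7, -0.4, -0.4]
width: 0.0855
gripper_force: 0.0
```

{"api": "servo_tool", "payload": {"increments": [[3.1,-3.2,-0.2,0,0,0,-1],[3.1,-3.2,-0.2,0,0,0,-1],[3.1,-3.2,-0.2,0,0,0,-1],[0,-2,0,0,0,0,-1],[0,0,0,0,0,0,-1]]}}

```text
clock: 2.75
position: [0.4238, -0.0407, 0.24]
ee_rot: [-0.0, 0.993, 0.117, -0.0]
contact_force: [-0.2, -0.3, -0.4]
width: 0.0852
gripper_force: 0.0
```

Run:
```python
from h import *
im,k=snap("wrist","w1.png")
go((.476,.020,.15),-90)
for n,z in [("capacitor",.058),("plate_round_large",.008)]:
    for d in finder.silhouettes(n,"wrist")[:2]:
        ys,xs=np.nonzero(d["region"]); print(n,round(d["p"],2),np.round(d["box"]),rect(p2w(k,np.c_[xs,ys],z)))
    print([np.round(d["at"],1) for d in finder.tip_of(n,"wrist")])
print("exp",w2p(k,[[.476,.02,.008],[.476,.02,.058]]))
# calibration pose relative to tool, and plate circle fit
hsv=cv2.cvtColor(im,cv2.COLOR_BGR2HSV); m=((hsv[...,1]<45)&(hsv[...,2]>150)).astype(np.uint8)
n,l,st,c=cv2.connectedComponentsWithStats(m)
for i in range(1,n):
    if st[i,4]>800:
        P=np.argwhere(l==i)[:,::-1]; W=p2w(k,P,.008); H=cv2.convexHull(W.astype(np.float32))[:,0]; print(st[i],rect(W),circ(H))
```

```text
pos [ 0.4239 -0.0423  0.24  ] tooly -76.6 clock 2.8 w 0.0854 F 0.0 tilt [-0.    -0.001 -1.   ]
 shift cm [ 6.51 -4.86  9.  ]
 rz deg 13.4 q6 1.07
capacitor 0.75 [239. 130.  35.  32.] (array([476.8,  20. ]), 37.1, 35.6, 73.3)
[]
plate_round_large 0.86 [246. 129.  79.  83.] (array([475.2,  17.2]), 103.3, 102.9, -76.5)
[array([ 39.5, 156.5]), array([248.1, 129.7]), array([442. , 233.8])]
exp [[245.41036511 130.38853002]
 [240.08518936 130.95275916]]
[ 374    0   83   88 2863] (array([ 624.4, -159.3]), 77.4, 69.6, 64.8) (array([ 622.4, -158.6]), np.float64(91.0), np.float64(12.0))
[ 208   88   80   84 4383] (array([475.7,  17.4]), 104.1, 103.3, 13.5) (array([475.5,  17. ]), np.float64(104.4), np.float64(0.6))
[403 200  41  62 878] (array([ 398.2, -254.5]), 92.1, 25.0, -2.0) (array([ 398.3, -262.4]), np.float64(90.5), np.float64(10.4))
[430 211  57  67 896] (array([ 392. , -310.8]), 102.8, 33.9, -8.7) (array([ 391.4, -312.8]), np.float64(98.8), np.float64(28.4))
```

View pics/w1.png

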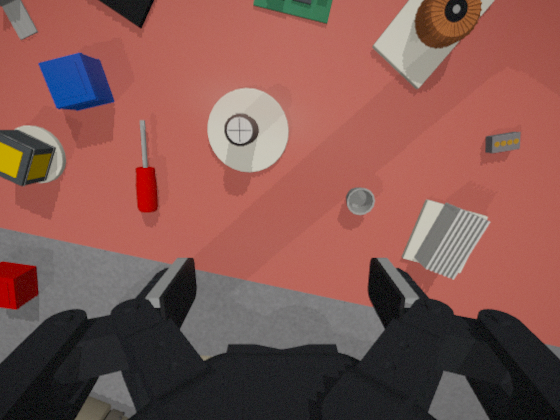

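Wrist view: capacitor at (239,130) on the large round plate (248,130). It agrees with the top camera to about 1.5 mm.

{"api": "servo_tool", "payload": {"increments": [[3.3,-2.45,0,0,0,0,-1],[3.3,-2.45,0,0,0,0,-1],[0,0,4,0,0,0,-1],[0,0,5,0,0,0,-1],[0,0,5,0,0,0,-1]]}}

```text
clock: 3.5
position: [0.4782, 0.0186, 0.0991]
ee_rot: [0.001, 0.993, 0.115, 0.001]
contact_force: [1.1, -0.2, 0.1]
width: 0.0856
gripper_force: 0.0
```

{"api": "servo_tool", "payload": {"increments": [[0,0,5,0,0,0,-1],[0,0,2,0,0,0,-1],[0,0,0,0,0,0,1],[0,0,0,0,0,0,1],[0,0,0,0,0,0,1]], "squeeze": 30}}

```text
clock: 4.0
position: [0.479, 0.0189, 0.0316]
ee_rot: [0.0, 0.993, 0.115, 0.002]
contact_force: [0.3, 0.3, -0.1]
width: 0.0439
gripper_force: 0.0
```

{"api": "servo_tool", "payload": {"increments": [[0,0,0,0,0,0,1],[0,0,0,0,0,0,1],[0,0,0,0,0,0,1],[0,0,0,0,0,0,1],[0,0,0,0,0,0,1]]}}

```text
clock: 4.5
position: [0.4791, 0.0192, 0.0318]
ee_rot: [0.001, 0.993, 0.115, 0.002]
contact_force: [-0.5, -0.5, 7.0]
width: 0.0341
gripper_force: 29.7
```

{"api": "servo_tool", "payload": {"increments": [[0,0,-2,0,0,0,1],[0,0,-4,0,0,0,1],[0,0,-4,0,0,0,1],[3.3,-2.3,0,0,0,0,1],[3.3,-2.3,0,0,0,0,1]]}}

```text
clock: 5.0
position: [0.5323, 0.0797, 0.1328]
ee_rot: [0.0, 0.993, 0.114, 0.003]
contact_force: [0.9, -0.5, -1.4]
width: 0.0341
gripper_force: 30.3
```

{"api": "servo_tool", "payload": {"increments": [[3.3,-2.3,0,0,0,0,1],[3.3,-2.3,0,0,0,0,1],[3.3,-2.3,0,0,0,0,1],[3.3,-2.3,0,0,0,0,1],[0,0,3,0,0,0,1]]}}

```text
clock: 5.5
position: [0.6459, 0.2044, 0.1042]
ee_rot: [-0.002, 0.993, 0.117, 0.008]
contact_force: [-1.0, -1.3, -2.0]
width: 0.0339
gripper_force: 30.3
```

{"api": "servo_tool", "payload": {"increments": [[0,0,3.5,0,0,0,1],[0,0,2.6,0,0,0,1],[0,0,0,0,0,0,1],[0,0,0,0,0,0,1],[0,0,0,0,0,0,1]]}}

```text
clock: 6.0
position: [0.6399, 0.1996, 0.0411]
ee_rot: [-0.0, 0.993, 0.115, 0.002]
contact_force: [-0.1, -0.2, -1.6]
width: 0.0337
gripper_force: 30.3
```

Run:
```python
from h import *
go((.642,.199,.028))
snap("scene","s2.png",(200,120,520,400),2)
```

```text
pos [0.6399 0.1996 0.0411] tooly -76.8 clock 6.0 w 0.0337 F 30.3 tilt [ 0.004  0.001 -1.   ]
 shift cm [0.19 0.1  1.31]
```

View pics/s2.png

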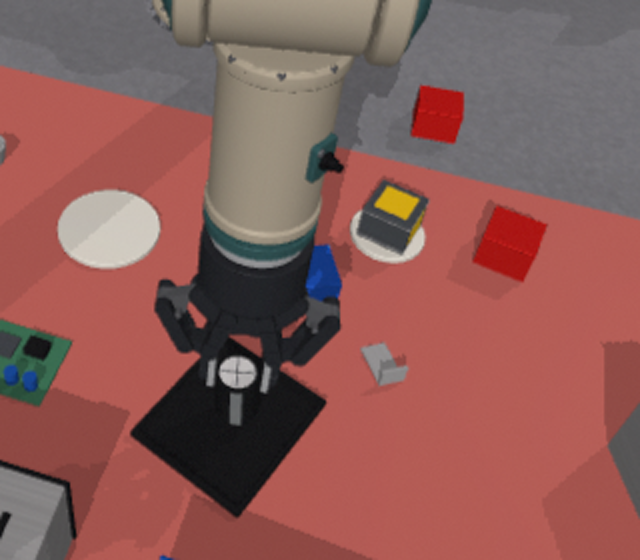

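The can is held upright over the tray, and the large round plate is empty. Lower slowly.

{"api": "servo_tool", "payload": {"increments": [[0,0,0.6,0,0,0,1],[0,0,0.3,0,0,0,1],[0,0,0.15,0,0,0,1],[0,0,0.1,0,0,0,1],[0,0,0,0,0,0,1]]}}

```text
clock: 6.55
position: [0.6387, 0.1993, 0.0281]
ee_rot: [0.0, 0.993, 0.115, 0.0]
contact_force: [-0.6, 0.2, 2.9]
width: 0.0339
gripper_force: 30.6
```

{"api": "servo_tool", "payload": {"increments": [[0,0,0.1,0,0,0,1],[0,0,0.05,0,0,0,1],[0,0,0,0,0,0,1],[0,0,0,0,0,0,1],[0,0,0,0,0,0,1]]}}

```text
clock: 7.05
position: [0.6392, 0.1995, 0.0279]
ee_rot: [-0.0, 0.993, 0.115, 0.001]
contact_force: [-2.0, 0.7, 8.8]
width: 0.0342
gripper_force: 31.2
```

{"api": "servo_tool", "payload": {"increments": [[0,0,0,0,0,0,-1],[0,0,0,0,0,0,-1],[0,0,0,0,0,0,-1],[0,0,0,0,0,0,-1],[0,0,-2,0,0,0,-1]]}}

```text
clock: 7.55
position: [0.6358, 0.1987, 0.0429]
ee_rot: [0.0, 0.993, 0.115, -0.004]
contact_force: [-0.0, -0.9, 0.3]
width: 0.0853
gripper_force: 0.0
```

{"api": "servo_tool", "payload": {"increments": [[0,0,-5,0,0,0,-1],[0,0,-5,0,0,0,-1],[-1.6,4,-2,0,0,0,-1],[-1.6,4,-2,0,0,0,-1],[-1.6,4,-2,0,0,0,-1]]}}

```text
clock: 8.05
position: [0.6187, 0.0705, 0.2069]
ee_rot: [0.0, 0.993, 0.116, 0.0]
contact_force: [-0.8, 0.2, -0.2]
width: 0.0851
gripper_force: 0.0
```

{"api": "servo_tool", "payload": {"increments": [[-1.6,4,-1,0,0,0,-1],[-1.6,4,0,0,0,0,-1],[-1.6,4,0,0,0,0,-1],[-1.6,4,0,0,0,0,-1],[-1.6,4,0,0,0,0,-1]]}}

```text
clock: 8.55
position: [0.5863, -0.1432, 0.2159]
ee_rot: [-0.0, 0.993, 0.115, -0.0]
contact_force: [1.1, 0.6, -0.5]
width: 0.0852
gripper_force: 0.0
```

{"api": "servo_tool", "payload": {"increments": [[-1.6,4,0,0,0,0,-1],[0,0,0,0,0,0,-1],[0,0,0,0,0,0,-1],[0,0,0,0,0,0,-1],[0,0,0,0,0,0,-1]]}}

```text
clock: 9.05
position: [0.5807, -0.1827, 0.216]
ee_rot: [-0.0, 0.993, 0.116, -0.0]
contact_force: [-0.3, -0.4, -0.0]
width: 0.0855
gripper_force: 0.0
```

```bash
cat >> h.py <<'E'
def hullc(m): return cv2.convexHull(np.vstack(cv2.findContours(m.astype(np.uint8),cv2.RETR_EXTERNAL,cv2.CHAIN_APPROX_NONE)[0])[:,0])[:,0]
def sil(cam,k,names):
    for n,z in names:
        for d in finder.silhouettes(n,cam)[:2]:
            W=p2w(k,hullc(d["region"]),z); print(n,round(d["p"],2),np.round(d["box"]),rect(W),"circ",circ(W))
def white(im,k,z=.008,mn=500,smax=45):
    hsv=cv2.cvtColor(im,cv2.COLOR_BGR2HSV); m=((hsv[...,1]<smax)&(hsv[...,2]>140)).astype(np.uint8)
    n,l,st,c=cv2.connectedComponentsWithStats(m)
    for i in range(1,n):
        if st[i,4]>mn:
            W=p2w(k,hullc(l==i),z); print("white",st[i],rect(W),"circ",circ(W))
E
python3 - <<'E'
from h import *
im,k=snap("wrist","w3.png")
sil("wrist",k,[("choke",.035),("plate_long",.008),("heatsink",.044)])
white(im,k)
hsv=cv2.cvtColor(im,cv2.COLOR_BGR2HSV)
go((.649,-.171,.020))
im,k=snap("top");white(im,k)
E
```

```text
choke 0.7 [291. 125.  55.  57.] (array([ 651.5, -176.7]), 59.9, 59.5, -76.6) circ (array([ 651.6, -176.7]), np.float64(60.7), np.float64(0.5))
plate_long 0.95 [287. 123. 118. 124.] (array([ 648.3, -171.1]), 127.2, 79.4, -25.4) circ (array([ 649.4, -168. ]), np.float64(133.9), np.float64(29.9))
heatsink 0.59 [323. 318.  61.  62.] (array([ 415.6, -280. ]), 92.5, 57.0, -7.4) circ (array([ 419.5, -272.3]), np.float64(87.9), np.float64(20.4))
white [ 231   62  112  124 4400] (array([ 649.4, -171.3]), 125.5, 77.2, -25.0) circ (array([ 649.8, -169. ]), np.float64(138.5), np.float64(26.4))
white [  78  186   80   75 4699] (array([476.1,  16.8]), 105.3, 104.1, -76.6) circ (array([476.1,  16.3]), np.float64(105.8), np.float64(1.0))
white [543 199  17  75 771] (array([ 593.1, -554.4]), 110.1, 20.9, 28.0) circ (array([ 598. , -562.1]), np.float64(97.0), np.float64(28.9))
white [ 285  284   77   67 2344] (array([ 395.1, -287.8]), 100.3, 91.9, -2.0) circ (array([ 397.6, -288.3]), np.float64(119.6), np.float64(13.6))
pos [ 0.5807 -0.1831  0.2161] tooly -76.7 clock 9.25 w 0.0854 F 0.0 tilt [ 0. -0. -1.]
 shift cm [ 6.92  0.39 19.61]
white [342  95  45  53 569] (array([ 651.2, -164.8]), 125.0, 67.0, -25.6) circ (array([ 649.5, -170. ]), np.float64(129.1), np.float64(20.0))
white [ 270  172   42   43 1410] (array([475.5,  19. ]), 103.8, 100.7, -0.8) circ (array([475.6,  18.8]), np.float64(103.8), np.float64(0.7))
```

View pics/w3.png

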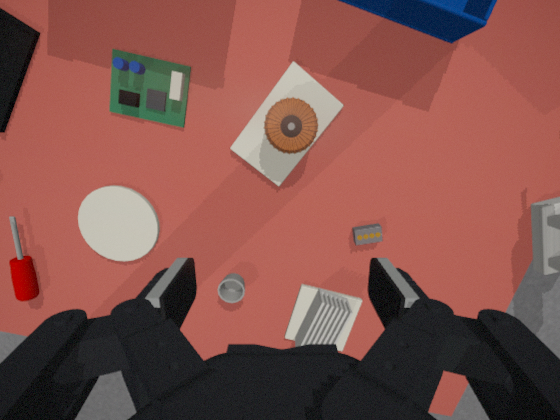

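Wrist view: the choke at (291,125) is slightly off the centre of the long plate, and all plate sizes match. Pick the choke.

{"api": "servo_tool", "payload": {"increments": [[3.5,0.5,0,0,0,0,-1],[3.5,0.5,0,0,0,0,-1],[0,0,4.9,0,0,0,-1],[0,0,4.9,0,0,0,-1],[0,0,4.9,0,0,0,-1]]}}

```text
clock: 9.8
position: [0.6516, -0.1774, 0.0678]
ee_rot: [0.0, 0.993, 0.116, 0.001]
contact_force: [0.8, -0.5, 0.1]
width: 0.0854
gripper_force: 0.0
```

{"api": "servo_tool", "payload": {"increments": [[0,0,3,0,0,0,-1],[0,0,1.6,0,0,0,-1],[0,0,0,0,0,0,-1],[0,0,0,0,0,0,-1],[0,0,0,0,0,0,-1]]}}

```text
clock: 10.3
position: [0.6523, -0.1782, 0.0247]
ee_rot: [0.001, 0.993, 0.115, 0.001]
contact_force: [0.7, -0.4, 0.7]
width: 0.0857
gripper_force: 0.0
```

{"api": "servo_tool", "payload": {"increments": [[0,0,0,0,0,0,1],[0,0,0,0,0,0,1],[0,0,0,0,0,0,1],[0,0,0,0,0,0,1],[0,0,0,0,0,0,1]], "squeeze": 40}}

```text
clock: 10.8
position: [0.652, -0.1777, 0.0251]
ee_rot: [0.0, 0.993, 0.115, 0.001]
contact_force: [0.2, 1.5, 6.5]
width: 0.0123
gripper_force: 3.5
```

{"api": "servo_tool", "payload": {"increments": [[0,0,0,0,0,0,1],[0,0,0,0,0,0,1],[0,0,0,0,0,0,1],[0,0,0,0,0,0,1],[0,0,0,0,0,0,1]]}}

```text
clock: 11.3
position: [0.652, -0.1779, 0.0248]
ee_rot: [0.0, 0.993, 0.115, 0.001]
contact_force: [-0.0, 0.6, 6.7]
width: -0.0001
gripper_force: 3.2
```

```bash
python3 -c "
from h import *
go((.4757,.0175,.02))"
```

```text
pos [ 0.652  -0.1779  0.0248] tooly -76.8 clock 11.3 w -0.0001 F 3.2 tilt [ 0.003 -0.001 -1.   ]
 shift cm [-12.7  -23.05   0.42]
```

Run:
```python
from h import *
a,k=snap("scene");b,_=snap("wrist");c,_=snap("top")
o=np.hstack([cv2.resize(a[220:320,60:200],(420,300),interpolation=2),cv2.resize(c[80:170,310:430],(400,300),interpolation=2)])
cv2.imwrite("pics/c4.png",np.vstack([o[:,:800],cv2.resize(b[60:330],(800,300))]))
```

```text
(no output)
```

View pics/c4.png

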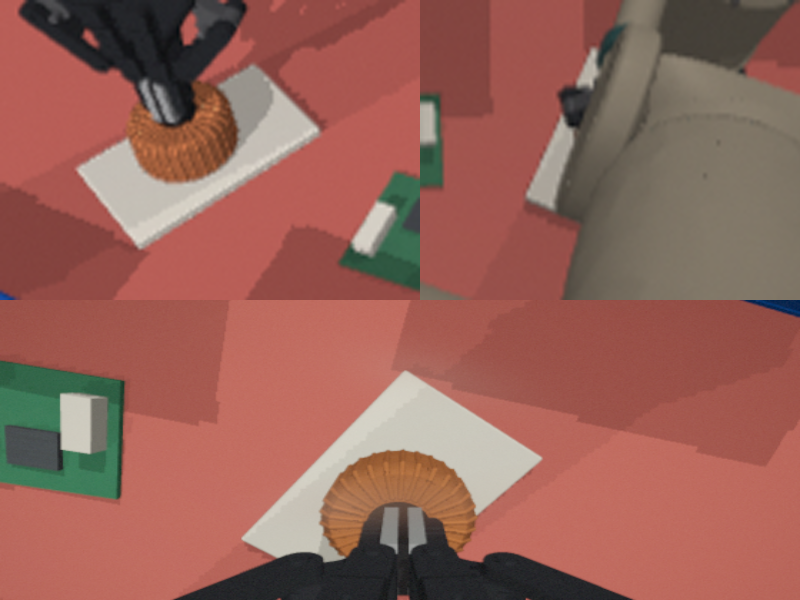

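The fingers shut over the choke instead of gripping it, at about (400,520) in the wrist view. Lift while still shut, then look.

{"api": "servo_tool", "payload": {"increments": [[0,0,-0.5,0,0,0,1],[0,0,-1,0,0,0,1],[0,0,-2,0,0,0,1],[0,0,-3,0,0,0,1],[-2,0,-4,0,0,0,1]]}}

```text
clock: 11.95
position: [0.6321, -0.1819, 0.1276]
ee_rot: [-0.001, 0.993, 0.116, -0.001]
contact_force: [0.2, -0.7, -0.2]
width: 0.0005
gripper_force: 0.0
```

{"api": "servo_tool", "payload": {"increments": [[-2,0,-4,0,0,0,-1],[-2,0,-4,0,0,0,-1],[-1,0,0,0,0,0,-1],[0,0,0,0,0,0,-1],[0,0,0,0,0,0,-1]]}}

```text
clock: 12.45
position: [0.5824, -0.1936, 0.2073]
ee_rot: [-0.0, 0.993, 0.115, -0.0]
contact_force: [0.9, -0.2, -0.7]
width: 0.072
gripper_force: 0.0
```

Run:
```python
from h import *
b,k=snap("wrist"); go()
sil("wrist",k,[("choke",.035),("plate_long",.008)]); white(b,k,mn=2000)
c,kt=snap("top"); sil("top",kt,[("choke",.035)])
a,_=snap("scene")
o=np.hstack([cv2.resize(a[220:320,60:200],(420,300),interpolation=2),cv2.resize(c[80:170,310:430],(380,300),interpolation=2)])
cv2.imwrite("pics/c5.png",np.vstack([o,cv2.resize(b[40:250,180:420],(343,300))[:, :].repeat(1,1) if 0 else cv2.copyMakeBorder(cv2.resize(b[40:250,180:420],(343,300),interpolation=2),0,0,0,457,cv2.BORDER_CONSTANT)]))
```

```text
pos [ 0.5825 -0.1934  0.2067] tooly -76.8 clock 12.5 w 0.0792 F 0.0 tilt [-0.002  0.001 -1.   ]
choke 0.57 [281. 124.  54.  56.] (array([ 651.5, -176.4]), 58.4, 57.9, -76.8) circ (array([ 651.6, -176.1]), np.float64(59.5), np.float64(1.0))
plate_long 0.84 [281. 124. 118. 126.] (array([ 648.8, -170.9]), 126.3, 78.6, -24.8) circ (array([ 648.9, -171.8]), np.float64(131.2), np.float64(24.8))
white [ 220   59  115  128 4634] (array([ 649.3, -171.3]), 125.7, 77.2, -25.1) circ (array([ 648.8, -171.8]), np.float64(138.9), np.float64(8.9))
white [  65  187   82   77 4908] (array([475.6,  16.6]), 105.2, 104.9, -76.7) circ (array([476.3,  16.3]), np.float64(105.9), np.float64(1.1))
white [ 278  287   78   63 2348] (array([ 397.4, -288.1]), 95.7, 91.9, -1.9) circ (array([ 399.8, -287. ]), np.float64(115.9), np.float64(13.1))
choke 0.75 [366. 119.  24.  23.] (array([ 652.8, -162.4]), 66.6, 39.7, -14.2) circ (array([ 649.9, -173.1]), np.float64(63.5), np.float64(3.0))
```

View pics/c5.png

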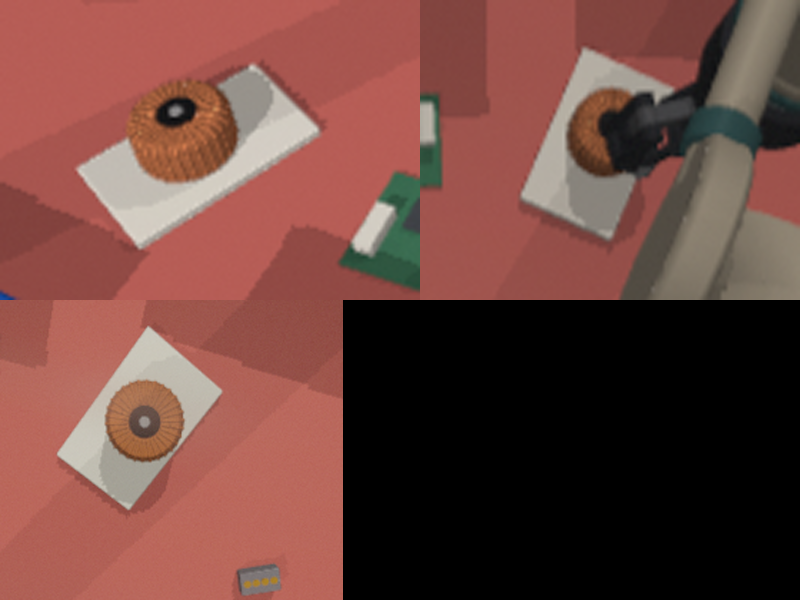

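The choke is unmoved. The fingers rode over its top, so I'll check the real fingertip position against the wrist camera.

Run:
```python
from h import *
s=manip.get_state();k=optics.get_calibration("wrist")
p=s["position"]
for d in [-.03,-.02,-.008,0,.01,.02,.03]: print(d,np.round(w2p(k,[p+[0,0,d]]),1))
R=Ro.from_quat(np.r_[s["ee_rot"][1:],s["ee_rot"][0]]).as_matrix()
for d in [-.01,.005,.02]: print("open pad",d,np.round(w2p(k,[p+R@[0,-.0425,0]+[0,0,d],p+R@[0,.0425,0]+[0,0,d]]),1).tolist())
```

```text
-0.03 [[280.8 230.9]]
-0.02 [[280.7 236.1]]
-0.008 [[280.6 243.1]]
0 [[280.6 248.3]]
0.01 [[280.5 255.4]]
0.02 [[280.4 263.5]]
0.03 [[280.3 272.6]]
open pad -0.01 [[213.1, 241.9], [348.2, 241.9]]
open pad 0.005 [[207.2, 251.7], [353.8, 251.8]]
open pad 0.02 [[200.3, 263.4], [360.5, 263.5]]
```

The fingertips sit about 2 cm farther back than the reported pose suggests: shut tips show at row ~249, open tips at column ~195. The earlier can grip near its top also fits this. I'll go about 2 cm deeper and watch the force.

{"api": "servo_tool", "payload": {"increments": [[3.55,0,0,0,0,0,-1],[3.55,0,0,0,0,0,-1],[0,0,4.9,0,0,0,-1],[0,0,4.9,0,0,0,-1],[0,0,4.9,0,0,0,-1]]}}

```text
clock: 13.25
position: [0.6525, -0.1773, 0.0591]
ee_rot: [0.0, 0.993, 0.116, 0.0]
contact_force: [0.0, 0.2, 0.1]
width: 0.0854
gripper_force: 0.0
```

{"api": "servo_tool", "payload": {"increments": [[0,0,3,0,0,0,-1],[0,0,1.5,0,0,0,-1],[0,0,0.8,0,0,0,-1],[0,0,0.7,0,0,0,-1],[0,0,0,0,0,0,-1]]}}

```text
clock: 13.75
position: [0.6526, -0.1779, 0.0016]
ee_rot: [0.0, 0.993, 0.115, 0.001]
contact_force: [-0.3, 0.0, 0.6]
width: 0.0855
gripper_force: 0.0
```

{"api": "servo_tool", "payload": {"increments": [[0,0,0.4,0,0,0,-1],[0,0,0.4,0,0,0,-1],[0,0,0,0,0,0,-1],[0,0,0,0,0,0,-1],[0,0,0,0,0,0,-1]]}}

```text
clock: 14.25
position: [0.6521, -0.1777, -0.0067]
ee_rot: [0.0, 0.993, 0.115, 0.0]
contact_force: [-0.1, -0.1, 0.5]
width: 0.0855
gripper_force: 0.0
```

{"api": "servo_tool", "payload": {"increments": [[0,0,0,0,0,0,1],[0,0,0,0,0,0,1],[0,0,0,0,0,0,1],[0,0,0,0,0,0,1],[0,0,0,0,0,0,1]], "squeeze": 40}}

```text
clock: 14.75
position: [0.6522, -0.1776, -0.0064]
ee_rot: [0.0, 0.993, 0.115, 0.0]
contact_force: [-0.8, 0.1, 5.4]
width: 0.0587
gripper_force: 43.8
```

{"api": "servo_tool", "payload": {"increments": [[0,0,0,0,0,0,1],[0,0,0,0,0,0,1],[0,0,-0.5,0,0,0,1],[0,0,-1,0,0,0,1],[0,0,0,0,0,0,1]]}}

```text
clock: 15.25
position: [0.6528, -0.1781, 0.0091]
ee_rot: [0.001, 0.993, 0.115, 0.001]
contact_force: [0.4, -0.3, -2.7]
width: 0.0589
gripper_force: 43.5
```

Run:
```python
from h import *
a,_=snap("scene","s6.png",(60,180,220,300),3.5)
go((.4757,.0175,.1))
```

```text
pos [ 0.6525 -0.178   0.0086] tooly -76.8 clock 15.3 w 0.0587 F 43.5 tilt [ 0.001 -0.001 -1.   ]
 shift cm [-12.73 -23.06  -9.18]
```

View pics/s6.png

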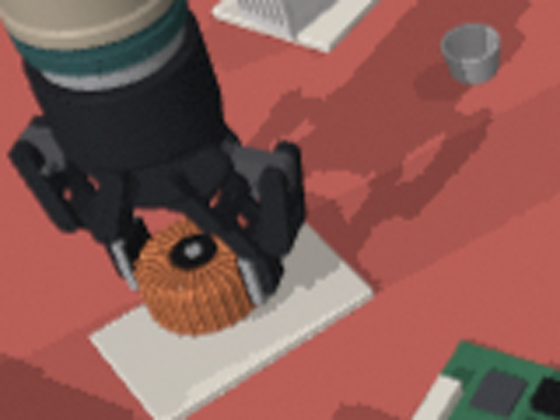

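{"api": "servo_tool", "payload": {"increments": [[0,0,-4,0,0,0,1],[0,0,-4,0,0,0,1],[-2,-3.6,0,0,0,0,1],[-2,-3.6,0,0,0,0,1],[-2,-3.6,0,0,0,0,1]]}}

```text
clock: 15.8
position: [0.5676, -0.0854, 0.0879]
ee_rot: [-0.0, 0.993, 0.115, 0.0]
contact_force: [-0.9, 1.1, -2.8]
width: 0.0588
gripper_force: 44.7
```

{"api": "servo_tool", "payload": {"increments": [[-2,-3.6,0,0,0,0,1],[-2,-3.6,0,0,0,0,1],[-2,-3.6,0,0,0,0,1],[-0.7,-1.3,0,0,0,0,1],[0,0,3,0,0,0,1]]}}

```text
clock: 16.3
position: [0.4774, 0.0175, 0.0607]
ee_rot: [0.001, 0.993, 0.116, 0.004]
contact_force: [0.9, -0.6, -3.0]
width: 0.0585
gripper_force: 44.7
```

{"api": "servo_tool", "payload": {"increments": [[0,0,3,0,0,0,1],[0,0,1.5,0,0,0,1],[0,0,0.5,0,0,0,1],[0,0,0,0,0,0,1],[0,0,0,0,0,0,1]]}}

```text
clock: 16.8
position: [0.477, 0.016, 0.0086]
ee_rot: [0.0, 0.993, 0.115, 0.001]
contact_force: [0.2, 0.1, -2.7]
width: 0.0591
gripper_force: 44.7
```

Run:
```python
from h import *
go((.4766,.0157,-.0064))
```

```text
pos [0.477  0.016  0.0086] tooly -76.8 clock 16.8 w 0.0591 F 44.7 tilt [ 0.002 -0.    -1.   ]
 shift cm [-0.05  0.02  1.5 ]
```

{"api": "servo_tool", "payload": {"increments": [[0,0,0.7,0,0,0,1],[0,0,0.5,0,0,0,1],[0,0,0.2,0,0,0,1],[0,0,0.1,0,0,0,1],[0,0,0,0,0,0,1]]}}

```text
clock: 17.3
position: [0.4757, 0.0162, -0.0064]
ee_rot: [0.0, 0.993, 0.115, -0.0]
contact_force: [-1.0, 0.5, 3.9]
width: 0.0589
gripper_force: 45.3
```

{"api": "servo_tool", "payload": {"increments": [[0,0,0,0,0,0,-1],[0,0,0,0,0,0,-1],[0,0,0,0,0,0,-1],[0,0,0,0,0,0,-1],[0,0,0,0,0,0,-1]]}}

```text
clock: 17.8
position: [0.476, 0.0163, -0.0071]
ee_rot: [0.0, 0.993, 0.115, 0.0]
contact_force: [0.6, -0.4, -0.1]
width: 0.0857
gripper_force: 0.0
```

{"api": "servo_tool", "payload": {"increments": [[0,0,-4,0,0,0,-1],[0,0,-5,0,0,0,-1],[-3,0,-4,0,0,0,-1],[-3,0,-4,0,0,0,-1],[-1,0,-4,0,0,0,-1]]}}

```text
clock: 18.3
position: [0.4042, 0.0003, 0.2042]
ee_rot: [-0.0, 0.993, 0.115, -0.001]
contact_force: [1.0, -0.3, 0.5]
width: 0.0853
gripper_force: 0.0
```

Run:
```python
from h import *
b,k=snap("wrist"); go()
sil("wrist",k,[("choke",.035)]); white(b,k,mn=1500)
c,kt=snap("top"); sil("top",kt,[("choke",.035)]); white(c,kt,mn=300)
cv2.imwrite("pics/w7.png",b)
```

```text
pos [ 0.4082 -0.0005  0.2105] tooly -76.8 clock 18.35 w 0.0853 F 0.0 tilt [ 0.01  -0.002 -1.   ]
choke 0.58 [283. 122.  57.  62.] (array([475.4,  15.6]), 59.8, 59.2, -76.8) circ (array([475.4,  15.7]), np.float64(60.1), np.float64(0.6))
white [ 425    0  114   74 4610] (array([ 633.9, -163.6]), 90.6, 77.9, -25.0) circ (array([ 634.7, -163.5]), np.float64(107.2), np.float64(11.6))
white [ 237   75   90   93 3950] (array([475.7,  17. ]), 104.5, 103.2, -76.8) circ (array([475.6,  17.1]), np.float64(104.6), np.float64(0.3))
white [ 342   95   48   56 1531] (array([ 648.9, -169.5]), 125.5, 76.7, -25.1) circ (array([ 647.9, -172.1]), np.float64(132.1), np.float64(18.9))
white [426 205  10  38 302] (array([ 396.1, -320.3]), 90.3, 21.7, -2.4) circ (array([ 394. , -336.4]), np.float64(84.5), np.float64(17.4))
```

View pics/w7.png

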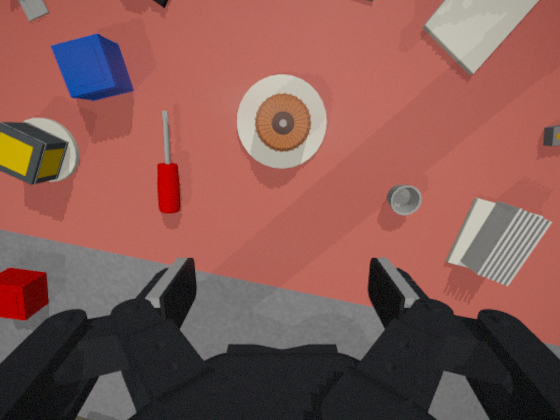

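The choke sits centred within about 1.5 mm, at (283,122) on the plate at (282,121). Next, the heatsink.

{"api": "servo_tool", "payload": {"increments": [[-2.4,4.2,0,0,0,0,-1],[-2.4,4.2,0,0,0,0,-1],[-2.4,4.2,0,0,0,0,-1],[-2.4,4.2,0,0,0,0,-1],[-2.4,4.2,0,0,0,0,-1]]}}

```text
clock: 19.0
position: [0.3378, -0.2327, 0.2011]
ee_rot: [-0.001, 0.993, 0.115, -0.001]
contact_force: [1.6, -0.6, 0.7]
width: 0.0857
gripper_force: 0.0
```

{"api": "servo_tool", "payload": {"increments": [[-2.4,4.2,0,0,0,0,-1],[0,0,0,0,0,6,-1],[0,0,0,0,0,6,-1],[0,0,0,0,0,6,-1],[0,0,0,0,0,0,-1]]}}

```text
clock: 19.5
position: [0.3247, -0.2776, 0.201]
ee_rot: [-0.002, 0.999, -0.042, -0.001]
contact_force: [0.5, -0.6, -0.8]
width: 0.0853
gripper_force: 0.0
```

Run:
```python
from h import *
b,k=snap("wrist"); go((.396,-.28,.0))
white(b,k,mn=500)
sil("wrist",k,[("heatsink",.044),("plate_square",.008)])
cv2.imwrite("pics/w8.png",cv2.resize(b[20:230,140:420],None,fx=2.5,fy=2.5,interpolation=2))
```

```text
pos [ 0.3248 -0.2775  0.2013] tooly -94.7 clock 19.55 w 0.0856 F 0.0 tilt [-0.002  0.003 -1.   ]
 shift cm [ 7.16 -0.28 20.11]
white [   0   21   56  103 2908] (array([467.7,  -3.8]), 104.6, 60.1, -19.8) circ (array([475.6,  16.7]), np.float64(104.7), np.float64(0.8))
white [ 244   73   82   93 6518] (array([ 400.1, -288.3]), 103.6, 91.3, -2.1) circ (array([ 396.1, -288.1]), np.float64(116.6), np.float64(12.0))
heatsink 0.68 [280. 120.  50.  94.] (array([ 399.7, -283.7]), 87.5, 45.9, -9.3) circ (array([ 400.5, -284.3]), np.float64(89.2), np.float64(17.3))
plate_square 0.62 [285. 124.  80.  87.] (array([ 396.1, -287.4]), 93.0, 92.8, 87.6) circ (array([ 396. , -289.4]), np.float64(121.8), np.float64(9.3))
```

View pics/w8.png

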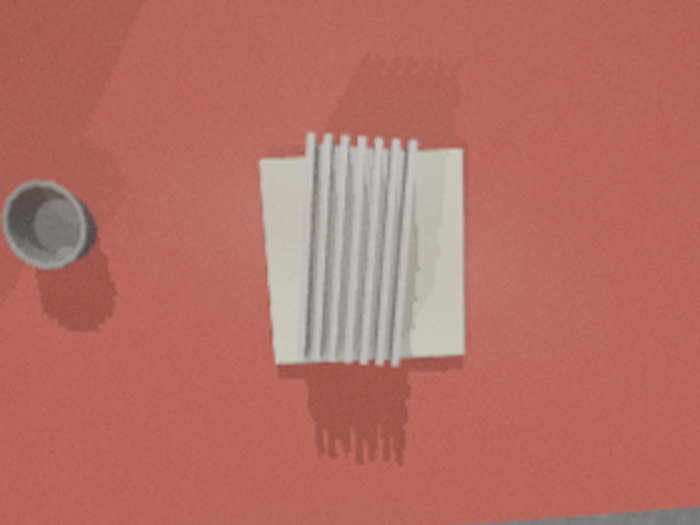

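Run:
```python
from h import *
k=optics.get_calibration("wrist")
C=np.array([[308,134],[417,142],[398,366],[302,357]])/2.5+[140,20]
P=p2w(k,C,.044)*1000
print(P.round(1),P.mean(0).round(1),rect(P/1000)); 
for a,b in [(3,0),(2,1),(0,1),(3,2)]: d=P[b]-P[a]; print(np.hypot(*d).round(1),np.degrees(np.arctan2(d[1],d[0])).round(1))
C=np.array([[260,159],[463,149],[464,354],[276,364]])/2.5+[140,20]
P=p2w(k,C,.008)*1000
print("plate",P.mean(0).round(1))
for a,b in [(3,0),(2,1),(0,1),(3,2)]: d=P[b]-P[a]; print(np.hypot(*d).round(1),np.degrees(np.arctan2(d[1],d[0])).round(1))
go((.400,-.284,0))
```

```text
[[ 447.  -269.2]
 [ 440.5 -312.6]
 [ 351.5 -299.3]
 [ 358.7 -257.9]] [ 399.4 -284.8] (array([ 399.2, -284.3]), 90.1, 43.9, -8.5)
89.0 -7.3
90.1 -8.5
43.9 -98.5
42.0 -99.9
plate [ 396.9 -289.1]
92.1 -1.8
91.4 -1.9
91.3 -92.0
91.1 -91.6
pos [ 0.3251 -0.2776  0.2019] tooly -94.7 clock 19.65 w 0.0856 F 0.0 tilt [-0.001  0.002 -1.   ]
 shift cm [ 7.55  0.06 20.18]
```

{"api": "servo_tool", "payload": {"increments": [[0,0,0,0,0,3.8,-1],[3.7,-0.2,0,0,0,0,-1],[3.7,-0.2,0,0,0,0,-1],[0,0,4.5,0,0,0,-1],[0,0,4.5,0,0,0,-1]]}}

```text
clock: 20.15
position: [0.4013, -0.2859, 0.1127]
ee_rot: [0.001, 0.997, -0.073, 0.002]
contact_force: [0.3, 0.3, -0.9]
width: 0.0853
gripper_force: 0.0
```

{"api": "servo_tool", "payload": {"increments": [[0,0,4.5,0,0,0,-1],[0,0,4,0,0,0,-1],[0,0,1.7,0,0,0,-1],[0,0,1.1,0,0,0,-1],[0,0,0,0,0,0,-1]]}}

```text
clock: 20.65
position: [0.3985, -0.2844, -0.0012]
ee_rot: [-0.001, 0.997, -0.074, -0.001]
contact_force: [-0.6, 0.0, -0.7]
width: 0.0856
gripper_force: 0.0
```

{"api": "servo_tool", "payload": {"increments": [[0,0,0,0,0,0,1],[0,0,0,0,0,0,1],[0,0,0,0,0,0,1],[0,0,0,0,0,0,1],[0,0,0,0,0,0,1]], "squeeze": 40}}

```text
clock: 21.15
position: [0.3998, -0.2858, 0.0013]
ee_rot: [0.001, 0.997, -0.075, 0.001]
contact_force: [0.1, 0.2, 6.6]
width: 0.0432
gripper_force: 42.4
```

{"api": "servo_tool", "payload": {"increments": [[0,0,0,0,0,0,1],[0,0,0,0,0,0,1],[0,0,0,0,0,0,1],[0,0,0,0,0,0,1],[0,0,0,0,0,0,1]]}}

```text
clock: 21.65
position: [0.3998, -0.2857, 0.0013]
ee_rot: [0.001, 0.997, -0.075, 0.001]
contact_force: [-0.8, 0.4, 6.9]
width: 0.0434
gripper_force: 42.4
```

Run:
```python
from h import *
go((.6495,-.171,.1),-25-90)
```

```text
pos [ 0.3998 -0.2857  0.0013] tooly -98.6 clock 21.65 w 0.0434 F 42.4 tilt [ 0.002 -0.002 -1.   ]
 shift cm [ 23.   -15.06  -9.83]
 rz deg 16.4 q6 0.96
```

{"api": "servo_tool", "payload": {"increments": [[0,0,-2,0,0,0,1],[0,0,-4,0,0,0,1],[0,0,-4,0,0,0,1],[3.5,-2.3,0,0,0,0,1],[3.5,-2.3,0,0,0,0,1]]}}

```text
clock: 22.15
position: [0.4762, -0.2509, 0.1023]
ee_rot: [0.001, 0.997, -0.076, 0.002]
contact_force: [0.3, -0.9, -0.6]
width: 0.0436
gripper_force: 41.5
```

{"api": "servo_tool", "payload": {"increments": [[3.5,-2.3,0,0,0,0,1],[3.5,-2.3,0,0,0,0,1],[3.5,-2.3,0,0,0,0,1],[3.5,-2.3,0,0,0,0,1],[2,-1.3,0,0,0,0,1]]}}

```text
clock: 22.65
position: [0.6518, -0.1684, 0.0999]
ee_rot: [-0.0, 0.997, -0.074, 0.001]
contact_force: [-0.3, 0.0, -0.5]
width: 0.0433
gripper_force: 41.5
```

{"api": "servo_tool", "payload": {"increments": [[0,0,0,0,0,5.5,1],[0,0,0,0,0,5.5,1],[0,0,0,0,0,5.4,1],[0,0,3,0,0,0,1],[0,0,3,0,0,0,1]]}}

```text
clock: 23.15
position: [0.6498, -0.1704, 0.0406]
ee_rot: [0.0, 0.976, -0.216, 0.002]
contact_force: [-0.3, -0.7, -1.5]
width: 0.0435
gripper_force: 41.5
```

{"api": "servo_tool", "payload": {"increments": [[0,0,2,0,0,0,1],[0,0,0,0,0,0,1],[0,0,0,0,0,0,1],[0,0,0,0,0,0,1],[0,0,0,0,0,0,1]]}}

```text
clock: 23.65
position: [0.6501, -0.1705, 0.0217]
ee_rot: [0.0, 0.976, -0.216, 0.002]
contact_force: [0.2, -0.6, -1.5]
width: 0.0431
gripper_force: 41.4
```

Run:
```python
from h import *
go((.6495,-.1712,.0015),-25-90)
```

```text
pos [ 0.6501 -0.1705  0.0217] tooly -115.0 clock 23.65 w 0.0431 F 41.4 tilt [ 0.003 -0.001 -1.   ]
 shift cm [-0.03  0.09  2.02]
 rz deg 0.0 q6 1.65
```

{"api": "servo_tool", "payload": {"increments": [[0,0.1,1,0,0,0,1],[0,0,0.6,0,0,0,1],[0,0,0.2,0,0,0,1],[0,0,0.1,0,0,0,1],[0,0,0,0,0,0,1]]}}

```text
clock: 24.15
position: [0.6479, -0.1708, 0.0014]
ee_rot: [0.0, 0.976, -0.216, -0.001]
contact_force: [-1.7, 1.0, 3.1]
width: 0.0432
gripper_force: 41.9
```

{"api": "servo_tool", "payload": {"increments": [[0,0,0.1,0,0,0,1],[0,0,0.1,0,0,0,1],[0,0,0,0,0,0,1],[0,0,0,0,0,0,1],[0,0,0,0,0,0,1]]}}

```text
clock: 24.65
position: [0.648, -0.1708, 0.0014]
ee_rot: [0.0, 0.976, -0.216, -0.0]
contact_force: [-5.5, 0.9, 13.3]
width: 0.0433
gripper_force: 43.3
```

{"api": "servo_tool", "payload": {"increments": [[0,0,-0.1,0,0,0,1],[0,0,0,0,0,0,-1],[0,0,0,0,0,0,-1],[0,0,0,0,0,0,-1],[0,0,0,0,0,0,-1]]}}

```text
clock: 25.15
position: [0.6485, -0.171, -0.0005]
ee_rot: [0.0, 0.976, -0.216, -0.0]
contact_force: [0.7, -0.2, -1.2]
width: 0.0855
gripper_force: 0.0
```

{"api": "servo_tool", "payload": {"increments": [[0,0,-4,0,0,0,-1],[0,0,-5,0,0,0,-1],[-3,0,-4,0,0,0,-1],[-3,0,-4,0,0,0,-1],[-1,0,-3,0,0,0,-1]]}}

```text
clock: 25.65
position: [0.5831, -0.1403, 0.2026]
ee_rot: [-0.0, 0.976, -0.216, 0.0]
contact_force: [0.5, 0.0, 0.6]
width: 0.086
gripper_force: 0.0
```

{"api": "servo_tool", "payload": {"increments": [[0,0,0,0,0,0,-1],[0,0,0,0,0,0,-1],[0,0,0,0,0,0,-1],[0,0,0,0,0,0,-1],[0,0,0,0,0,0,-1]]}}

```text
clock: 26.15
position: [0.5848, -0.1415, 0.1983]
ee_rot: [-0.0, 0.976, -0.216, -0.001]
contact_force: [-0.3, -0.0, 0.2]
width: 0.0851
gripper_force: 0.0
```

Run:
```python
from h import *
b,k=snap("wrist"); go((.37,.30,.2),-90)
white(b,k,mn=1500); sil("wrist",k,[("heatsink",.044),("plate_long",.008)])
print("corner probe",w2p(k,[[.649,-.171,.008]]).round())
cv2.imwrite("pics/w9.png",cv2.resize(b[20:230,140:420],None,fx=2.5,fy=2.5,interpolation=2))
c,kt=snap("top"); white(c,kt,mn=300)
```

```text
pos [ 0.5849 -0.1415  0.1986] tooly -115.0 clock 26.2 w 0.0853 F 0.0 tilt [-0.002  0.001 -1.   ]
 shift cm [-38.12 -30.94  -0.06]
 rz deg -25.0 q6 1.65
white [ 246   66   71  114 7326] (array([ 649.2, -171.2]), 125.2, 77.4, -25.0) circ (array([ 650. , -170.6]), np.float64(140.4), np.float64(5.0))
white [ 398  223   85   77 4172] (array([ 398. , -288.2]), 94.3, 91.5, -1.9) circ (array([ 401.8, -292.2]), np.float64(114.6), np.float64(13.0))
heatsink 0.87 [281. 126.  47.  94.] (array([ 647.1, -171.3]), 88.9, 45.1, -25.0) circ (array([ 646.6, -169.5]), np.float64(87.9), np.float64(20.4))
heatsink 0.16 [441. 262.  86.  75.] (array([ 423.6, -275.4]), 87.0, 84.1, -1.9) circ (array([ 426.5, -279.5]), np.float64(103.4), np.float64(11.0))
plate_long 0.6 [284. 123.  76. 114.] (array([ 649.1, -170.8]), 127.3, 79.8, -25.8) circ (array([ 648.2, -171. ]), np.float64(134.4), np.float64(24.6))
corner probe [[281. 126.]]
white [270 172  42  42 846] (array([476.8,  19. ]), 101.3, 100.7, -0.7) circ (array([475.8,  18.9]), np.float64(103.4), np.float64(0.5))
```

View pics/w9.png

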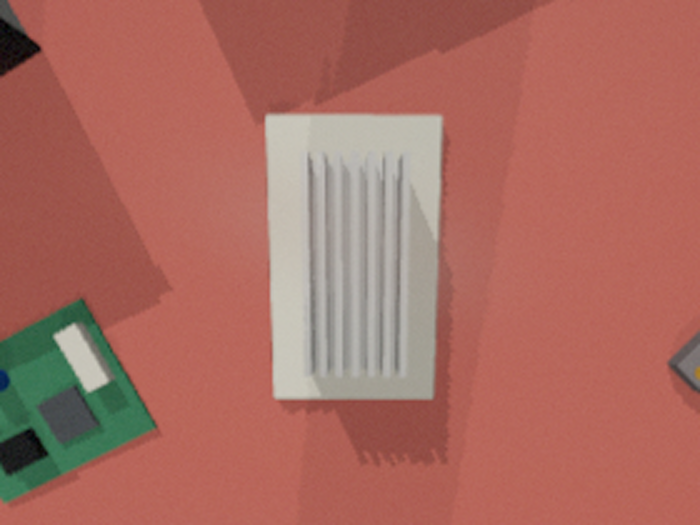

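The heatsink is aligned and centred within about 2 mm (crop: sink at 355,265 on the plate at 355,257). Next, the transformer: turn the tool by 105° and go look.

{"api": "servo_tool", "payload": {"increments": [[0,0,0,0,0,-8.1,-1],[0,0,0,0,0,-8.1,-1],[0,0,0,0,0,-8.1,-1],[0,0,0,0,0,-8.1,-1],[0,0,0,0,0,-8.1,-1]]}}

```text
clock: 26.85
position: [0.5851, -0.1415, 0.1999]
ee_rot: [0.0, 0.99, 0.138, -0.0]
contact_force: [0.5, -0.8, -0.0]
width: 0.0854
gripper_force: 0.0
```

{"api": "servo_tool", "payload": {"increments": [[0,0,0,0,0,-8.1,-1],[0,0,0,0,0,-8.1,-1],[0,0,0,0,0,-8.1,-1],[0,0,0,0,0,-8.1,-1],[0,0,0,0,0,-8.1,-1]]}}

```text
clock: 27.35
position: [0.5851, -0.1414, 0.1999]
ee_rot: [0.0, 0.881, 0.472, -0.0]
contact_force: [0.5, 0.1, -0.4]
width: 0.0857
gripper_force: 0.0
```

{"api": "servo_tool", "payload": {"increments": [[0,0,0,0,0,-8.1,-1],[0,0,0,0,0,-8.1,-1],[0,0,0,0,0,-8.1,-1],[3.4,-3,0,0,0,0,-1],[3.4,-3,0,0,0,0,-1]]}}

```text
clock: 27.85
position: [0.5372, -0.0642, 0.1994]
ee_rot: [-0.0, 0.765, 0.644, -0.0]
contact_force: [0.2, 1.3, 0.5]
width: 0.0855
gripper_force: 0.0
```

{"api": "servo_tool", "payload": {"increments": [[3.4,-3,0,0,0,0,-1],[3.4,-3,0,0,0,0,-1],[3.4,-3,0,0,0,0,-1],[3.4,-3,0,0,0,0,-1],[3.4,-3,0,0,0,0,-1]]}}

```text
clock: 28.35
position: [0.417, 0.1298, 0.2001]
ee_rot: [0.0, 0.764, 0.645, 0.0]
contact_force: [0.2, 1.3, -0.3]
width: 0.0853
gripper_force: 0.0
```

{"api": "servo_tool", "payload": {"increments": [[3.4,-3,0,0,0,0,-1],[3.4,-3,0,0,0,0,-1],[0,0,0,0,0,0,-1],[0,0,0,0,0,0,-1],[0,0,0,0,0,0,-1]]}}

```text
clock: 28.85
position: [0.371, 0.205, 0.2]
ee_rot: [0.0, 0.764, 0.645, 0.0]
contact_force: [-0.1, -0.3, 0.8]
width: 0.0853
gripper_force: 0.0
```

Run:
```python
from h import *
b,k=snap("wrist"); go((.38,.277,.0),-10)
sil("wrist",k,[("transformer",.048),("plate_round_small",.008)]); white(b,k)
u=w2p(k,[[.38,.277,.03]])[0].astype(int); print(u)
x0,y0=max(0,u[0]-120),max(0,u[1]-110); print(x0,y0)
cv2.imwrite("pics/w10.png",cv2.resize(b[y0:y0+210,x0:x0+260],None,fx=2.8,fy=2.8,interpolation=2))
```

```text
pos [0.3712 0.2047 0.2   ] tooly -9.8 clock 28.9 w 0.0857 F 0.0 tilt [ 0.    -0.001 -1.   ]
 shift cm [ 7.28 -0.36 19.99]
 rz deg 0.2 q6 0.51
transformer 0.94 [ 95. 122.  84.  61.] (array([196.1, 309.8]), 66.8, 52.2, 4.7) circ (array([195.3, 309.6]), np.float64(70.6), np.float64(9.1))
transformer 0.93 [376. 154.  66.  63.] (array([477.1, 227.9]), 55.2, 53.6, -64.2) circ (array([477. , 227.3]), np.float64(67.0), np.float64(5.4))
plate_round_small 0.73 [278. 112.  63.  64.] (array([379.7, 287. ]), 76.5, 73.1, 30.5) circ (array([379.4, 287.9]), np.float64(76.0), np.float64(1.3))
white [521 141  29  28 599] (array([675.9, 190.5]), 32.9, 31.8, -9.7) circ (array([675.9, 190.2]), np.float64(33.2), np.float64(0.2))
white [ 341  271   30   65 1055] (array([443.2,  20.3]), 102.6, 39.2, 86.7) circ (array([475.6,  18.7]), np.float64(106.3), np.float64(2.1))
[278 123]
158 13
```

View pics/w10.png

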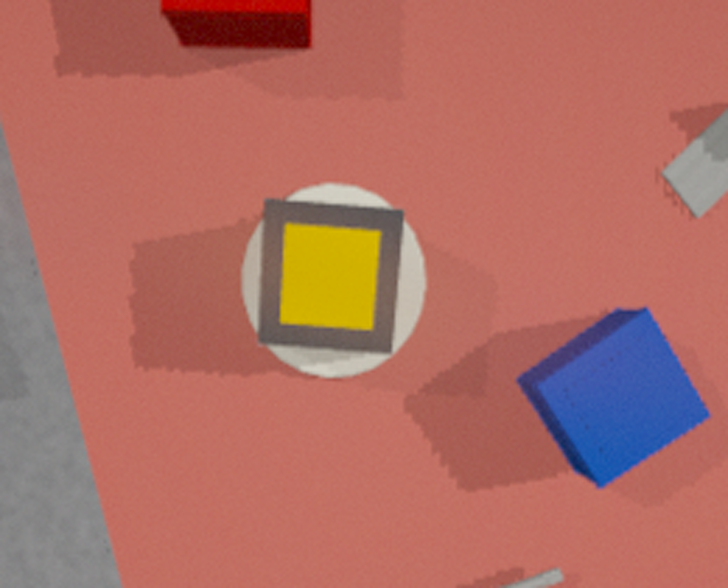

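The yellow-topped transformer is at crop (331,276) on the small round plate, with red and blue look-alikes clear of it.

Run:
```python
from h import *
k=optics.get_calibration("wrist")
P=p2w(k,np.array([[265,199],[403,210],[390,353],[259,343]])/2.8+[158,13],.048)*1000
print(P.mean(0).round(1))
for a,b in [(3,0),(2,1),(0,1),(3,2)]: d=P[b]-P[a]; print(np.hypot(*d).round(1),np.degrees(np.arctan2(d[1],d[0])).round(1))
th=np.linspace(0,2*np.pi,8); 
P2=p2w(k,np.array([[242,280],[427,285],[334,183],[332,378],[398,240]])/2.8+[158,13],.008);print(circ(P2))
c=P.mean(0)/1000; go((c[0],c[1],0),-12.5)
```

```text
[379.3 287.6]
49.6 76.1
49.6 75.7
49.1 -14.0
48.8 -14.0
(array([379.1, 286.3]), np.float64(74.0), np.float64(4.5))
pos [0.3712 0.2046 0.1999] tooly -9.8 clock 29.0 w 0.0855 F 0.0 tilt [ 0. -0. -1.]
 shift cm [ 8.33 -0.61 19.99]
 rz deg 2.7 q6 0.51
```

{"api": "servo_tool", "payload": {"increments": [[0,0,0,0,0,4.3,-1],[4.1,-0.6,0,0,0,0,-1],[4.1,-0.6,0,0,0,0,-1],[0,0,4.5,0,0,0,-1],[0,0,4.5,0,0,0,-1]]}}

```text
clock: 29.5
position: [0.3809, 0.2891, 0.1099]
ee_rot: [0.0, 0.788, 0.616, 0.002]
contact_force: [-0.7, 0.6, 0.1]
width: 0.0852
gripper_force: 0.0
```

{"api": "servo_tool", "payload": {"increments": [[0,0,4.5,0,0,0,-1],[0,0,4,0,0,0,-1],[0,0,1.7,0,0,0,-1],[0,0,1,0,0,0,-1],[0,0,0,0,0,0,-1]]}}

```text
clock: 30.0
position: [0.3786, 0.2871, -0.0031]
ee_rot: [-0.0, 0.788, 0.615, -0.001]
contact_force: [0.8, 0.1, -0.3]
width: 0.0856
gripper_force: 0.0
```

{"api": "servo_tool", "payload": {"increments": [[0,0,0,0,0,0,1],[0,0,0,0,0,0,1],[0,0,0,0,0,0,1],[0,0,0,0,0,0,1],[0,0,0,0,0,0,1]], "squeeze": 60}}

```text
clock: 30.5
position: [0.3796, 0.2887, -0.0006]
ee_rot: [0.0, 0.788, 0.616, 0.002]
contact_force: [-0.1, -0.3, 6.1]
width: 0.0494
gripper_force: 63.6
```

{"api": "servo_tool", "payload": {"increments": [[0,0,0,0,0,0,1],[0,0,0,0,0,0,1],[0,0,0,0,0,0,1],[0,0,0,0,0,0,1],[0,0,0,0,0,0,1]]}}

```text
clock: 31.0
position: [0.3795, 0.2886, -0.0006]
ee_rot: [0.0, 0.788, 0.616, 0.001]
contact_force: [-0.4, 0.1, 5.3]
width: 0.0493
gripper_force: 63.6
```

Run:
```python
from h import *
go((.3965,-.288,.12),-2)
```

```text
pos [ 0.3795  0.2886 -0.0006] tooly -14.0 clock 31.0 w 0.0493 F 63.6 tilt [ 0.003  0.001 -1.   ]
 shift cm [-55.52  15.6  -12.13]
 rz deg -12.0 q6 0.75
```

{"api": "servo_tool", "payload": {"increments": [[0,0,-2,0,0,0,1],[0,0,-4,0,0,0,1],[0,0,-4,0,0,0,1],[-2,0.6,0,0,0,0,1],[-4.2,1.2,0,0,0,0,1]]}}

```text
clock: 31.5
position: [0.3829, 0.2254, 0.0999]
ee_rot: [0.001, 0.787, 0.617, 0.003]
contact_force: [1.3, -0.9, -3.5]
width: 0.0492
gripper_force: 63.5
```

{"api": "servo_tool", "payload": {"increments": [[-4.2,1.2,0,0,0,0,1],[-4.2,1.2,0,0,0,0,1],[-4.2,1.2,0,0,0,0,1],[-4.2,1.2,0,0,0,0,1],[-4.2,1.2,0,0,0,0,1]]}}

```text
clock: 32.0
position: [0.3878, 0.0038, 0.0982]
ee_rot: [0.0, 0.788, 0.616, 0.0]
contact_force: [0.8, 0.2, -2.4]
width: 0.0496
gripper_force: 63.5
```

{"api": "servo_tool", "payload": {"increments": [[-4.2,1.2,0,0,0,0,1],[-4.2,1.2,0,0,0,0,1],[-4.2,1.2,0,0,0,0,1],[-4.2,1.2,0,0,0,0,1],[-4.2,1.2,0,0,0,0,1]]}}

```text
clock: 32.5
position: [0.3953, -0.2145, 0.0981]
ee_rot: [0.0, 0.788, 0.616, 0.0]
contact_force: [0.9, 0.8, -3.5]
width: 0.0492
gripper_force: 63.5
```

{"api": "servo_tool", "payload": {"increments": [[-4.2,1.2,0,0,0,0,1],[-3.1,0.6,0,0,0,0,1],[0,0,0,0,0,-6,1],[0,0,0,0,0,-6,1],[0,0,3,0,0,0,1]]}}

```text
clock: 33.0
position: [0.3982, -0.291, 0.0707]
ee_rot: [0.005, 0.719, 0.695, 0.0]
contact_force: [0.2, -0.8, -3.2]
width: 0.0489
gripper_force: 63.7
```

{"api": "servo_tool", "payload": {"increments": [[0,0,3,0,0,0,1],[0,0,1.5,0,0,0,1],[0,0,0,0,0,0,1],[0,0,0,0,0,0,1],[0,0,0,0,0,0,1]]}}

```text
clock: 33.5
position: [0.3966, -0.2889, 0.0241]
ee_rot: [0.001, 0.719, 0.695, 0.0]
contact_force: [0.4, -0.2, -3.0]
width: 0.0491
gripper_force: 63.3
```

Run:
```python
from h import *
go((.3967,-.2874,-.0006),-2)
```

```text
pos [ 0.3966 -0.2889  0.0241] tooly -2.0 clock 33.5 w 0.0491 F 63.3 tilt [ 0.002 -0.002 -1.   ]
 shift cm [ 0.15 -0.    2.47]
 rz deg 0.0 q6 -0.74
```

{"api": "servo_tool", "payload": {"increments": [[0.1,0,1,0,0,0,1],[0,0,0.8,0,0,0,1],[0,0,0.4,0,0,0,1],[0,0,0.2,0,0,0,1],[0,0,0,0,0,0,1]]}}

```text
clock: 34.0
position: [0.3953, -0.2867, -0.0006]
ee_rot: [-0.001, 0.719, 0.695, -0.0]
contact_force: [-2.8, 1.6, 4.7]
width: 0.0491
gripper_force: 64.3
```

{"api": "servo_tool", "payload": {"increments": [[0,0,0.1,0,0,0,1],[0,0,0,0,0,0,1],[0,0,0,0,0,0,1],[0,0,0,0,0,0,1],[0,0,0,0,0,0,1]]}}

```text
clock: 34.5
position: [0.3953, -0.2867, -0.0006]
ee_rot: [-0.0, 0.719, 0.695, -0.0]
contact_force: [-3.2, 4.2, 12.8]
width: 0.049
gripper_force: 65.3
```

{"api": "servo_tool", "payload": {"increments": [[0,0,0,0,0,0,-1],[0,0,0,0,0,0,-1],[0,0,0,0,0,0,-1],[0,0,0,0,0,0,-1],[0,0,0,0,0,0,-1]]}}

```text
clock: 35.0
position: [0.3959, -0.2873, -0.0022]
ee_rot: [-0.0, 0.719, 0.695, -0.0]
contact_force: [-0.0, 0.0, 0.1]
width: 0.0854
gripper_force: 0.0
```

{"api": "servo_tool", "payload": {"increments": [[0,0,-4,0,0,0,-1],[0,0,-5,0,0,0,-1],[-3,0,-4,0,0,0,-1],[-3,0,-4,0,0,0,-1],[-1,0,-3,0,0,0,-1]]}}

```text
clock: 35.5
position: [0.3941, -0.3605, 0.201]
ee_rot: [0.003, 0.72, 0.694, -0.001]
contact_force: [-0.1, -0.5, 0.2]
width: 0.0856
gripper_force: 0.0
```

{"api": "servo_tool", "payload": {"increments": [[0,0,0,0,0,0,-1],[0,0,0,0,0,0,-1],[0,0,0,0,0,0,-1],[0,0,0,0,0,0,-1],[0,0,0,0,0,0,-1]]}}

```text
clock: 36.0
position: [0.3931, -0.3562, 0.1968]
ee_rot: [-0.001, 0.719, 0.695, 0.0]
contact_force: [0.6, 0.3, 0.2]
width: 0.0859
gripper_force: 0.0
```

Run:
```python
from h import *
b,k=snap("wrist"); go((.595,.15,.2),-50)
white(b,k,mn=1500); sil("wrist",k,[("transformer",.048)])
hsv=cv2.cvtColor(b,cv2.COLOR_BGR2HSV); m=cv2.inRange(hsv,(20,120,100),(35,255,255)); m[:, :180]=0
n,l,st,c=cv2.connectedComponentsWithStats(m); i=1+st[1:,4].argmax(); print("yellow",st[i],rect(p2w(k,hullc(l==i),.048)))
c,kt=snap("top"); white(c,kt,mn=300); sil("top",kt,[("capacitor",.054),("plate_round_small",.008)])
```

```text
pos [ 0.3932 -0.3564  0.1971] tooly -1.9 clock 36.05 w 0.0857 F 0.0 tilt [-0.001  0.001 -1.   ]
 shift cm [51.29 18.45 -0.25]
 rz deg 48.1 q6 -0.83
white [ 453    0  107   66 2080] (array([ 638. , -195.4]), 125.4, 25.4, -24.2) circ (array([ 642.9, -186.2]), np.float64(118.0), np.float64(33.5))
white [ 242   86   82   82 3981] (array([ 396.5, -288.2]), 91.3, 89.9, -1.9) circ (array([ 395.6, -288.1]), np.float64(120.8), np.float64(11.6))
transformer 0.93 [282. 128.  51.  56.] (array([ 394.6, -287.3]), 52.0, 50.8, 89.4) circ (array([ 394.9, -286.5]), np.float64(63.1), np.float64(5.3))
yellow [ 265  109   35   36 1227] (array([ 395.5, -286.9]), 35.0, 34.4, -1.9)
white [ 342   95   48   56 1151] (array([ 648.9, -169.5]), 125.5, 76.7, -25.1) circ (array([ 649.7, -169.8]), np.float64(128.5), np.float64(25.8))
white [270 172  42  42 851] (array([476.8,  19. ]), 101.3, 100.7, -0.7) circ (array([475.8,  18.8]), np.float64(103.4), np.float64(0.5))
white [398 205  38  38 798] (array([ 397. , -286.4]), 90.6, 89.9, -2.0) circ (array([ 397.8, -284.4]), np.float64(116.3), np.float64(12.0))
white [166 219  30  30 731] (array([379.5, 289.2]), 71.4, 70.8, 89.3) circ (array([380.1, 288.9]), np.float64(74.1), np.float64(0.6))
capacitor 0.54 [214. 125.  19.  20.] (array([631.3, 199.4]), 46.8, 35.1, 26.2) circ (array([631.4, 200. ]), np.float64(43.3), np.float64(4.3))
plate_round_small 0.67 [180. 235.  29.  31.] (array([382.4, 288.9]), 73.9, 73.8, 63.6) circ (array([381.9, 288.9]), np.float64(75.2), np.float64(1.1))
```

{"api": "servo_tool", "payload": {"increments": [[4,1.9,0,0,0,0,-1],[4,1.9,0,0,0,0,-1],[4,1.9,0,0,0,0,-1],[4,1.9,0,0,0,0,-1],[4,1.9,0,0,0,0,-1]]}}

```text
clock: 36.75
position: [0.4959, -0.159, 0.1981]
ee_rot: [0.0, 0.719, 0.695, 0.0]
contact_force: [0.4, -0.5, 0.3]
width: 0.0854
gripper_force: 0.0
```

{"api": "servo_tool", "payload": {"increments": [[4,1.9,0,0,0,0,-1],[4,1.9,0,0,0,0,-1],[4,1.9,0,0,0,0,-1],[4,1.9,0,0,0,0,-1],[4,1.9,0,0,0,0,-1]]}}

```text
clock: 37.25
position: [0.5978, 0.0379, 0.1981]
ee_rot: [0.0, 0.719, 0.695, 0.0]
contact_force: [0.8, -0.7, 0.7]
width: 0.0855
gripper_force: 0.0
```

{"api": "servo_tool", "payload": {"increments": [[4,1.9,0,0,0,0,-1],[4,1.9,0,0,0,0,-1],[0,0,0,0,0,0,-1],[0,0,0,0,0,0,-1],[0,0,0,0,0,0,-1]]}}

```text
clock: 37.75
position: [0.6373, 0.1138, 0.1978]
ee_rot: [-0.0, 0.719, 0.695, -0.001]
contact_force: [-0.2, -0.3, -0.3]
width: 0.0849
gripper_force: 0.0
```

Run:
```python
from h import *
b,k=snap("wrist","w11.png")
white(b,k,.054,mn=200); sil("wrist",k,[("capacitor",.050)]); go((.637,.199,.010))
```

```text
white [   0    0   75   72 4396] (array([415., 271.]), 68.0, 58.5, -2.0) circ (array([415.2, 273.5]), np.float64(67.0), np.float64(1.4))
white [163   0  41  28 691] (array([553.2, 290.5]), 31.7, 20.6, 34.4) circ (array([553.1, 290.4]), np.float64(32.3), np.float64(5.5))
white [263  92  30  31 744] (array([636.1, 201.4]), 28.7, 28.0, -2.0) circ (array([636.3, 201.3]), np.float64(29.4), np.float64(0.1))
white [ 481  112   65   62 2782] (array([873.7, 158. ]), 60.9, 57.4, 89.1) circ (array([874.3, 156.9]), np.float64(75.4), np.float64(4.3))
white [ 79 160  51  14 233] (array([452.8, 148.9]), 54.2, 4.9, 9.9) circ (array([454.2, 143.1]), np.float64(49.6), np.float64(9.7))
white [  428   184   132   161 13407] (array([882.1,   9.1]), 206.5, 155.7, -87.0) circ (array([900.5,  26.1]), np.float64(220.4), np.float64(34.4))
white [ 122  223   81   60 1901] (array([499.4,  51.2]), 91.4, 68.5, -8.5) circ (array([498. ,  39.6]), np.float64(91.9), np.float64(0.9))
white [  0 282  28  64 888] (array([299.9, -24.8]), 88.4, 30.9, 89.7) circ (array([295.5, -22.9]), np.float64(77.5), np.float64(17.2))
white [295 289  24  13 272] (array([662.2,  -9.6]), 27.5, 16.0, 1.3) circ (array([661.9, -11. ]), np.float64(28.1), np.float64(1.7))
capacitor 0.69 [277. 107.  36.  38.] (array([636.2, 200.8]), 36.5, 34.5, -44.8) circ (array([636.4, 201.2]), np.float64(36.1), np.float64(0.5))
pos [0.6374 0.1133 0.1981] tooly -2.1 clock 37.85 w 0.0852 F 0.0 tilt [-0.    -0.001 -1.   ]
 shift cm [ 8.57 -0.34 18.81]
```

View pics/w11.png

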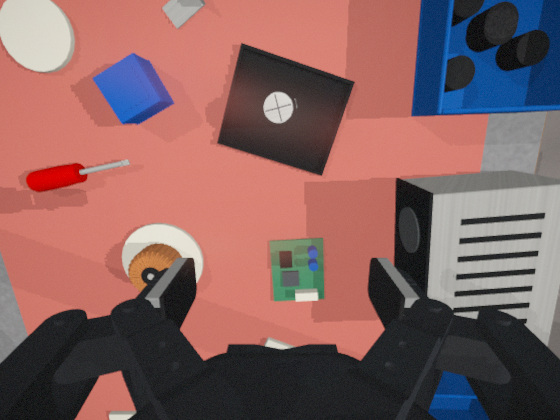

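Capacitor stands upright in the tray at (278,107); small round plate (37,32) is empty.

{"api": "servo_tool", "payload": {"increments": [[4.4,-0.2,0,0,0,0,-1],[4.4,-0.2,0,0,0,0,-1],[0,0,4.5,0,0,0,-1],[0,0,4.5,0,0,0,-1],[0,0,4.5,0,0,0,-1]]}}

```text
clock: 38.35
position: [0.637, 0.202, 0.0626]
ee_rot: [0.001, 0.719, 0.695, 0.001]
contact_force: [1.3, 0.3, -1.9]
width: 0.0856
gripper_force: 0.0
```

{"api": "servo_tool", "payload": {"increments": [[0,0,3,0,0,0,-1],[0,0,1.5,0,0,0,-1],[0,0,0.8,0,0,0,-1],[0,0,0,0,0,0,-1],[0,0,0,0,0,0,-1]]}}

```text
clock: 38.85
position: [0.6379, 0.2024, 0.0112]
ee_rot: [0.001, 0.719, 0.695, 0.001]
contact_force: [0.5, 0.1, -0.5]
width: 0.0855
gripper_force: 0.0
```

{"api": "servo_tool", "payload": {"increments": [[0,0,0,0,0,0,1],[0,0,0,0,0,0,1],[0,0,0,0,0,0,1],[0,0,0,0,0,0,1],[0,0,0,0,0,0,1]], "squeeze": 30}}

```text
clock: 39.35
position: [0.6374, 0.203, 0.0108]
ee_rot: [0.0, 0.719, 0.695, 0.001]
contact_force: [-1.0, -0.2, 5.2]
width: 0.0347
gripper_force: 30.4
```

{"api": "servo_tool", "payload": {"increments": [[0,0,0,0,0,0,1],[0,0,0,0,0,0,1],[0,0,0,0,0,0,1],[0,0,0,0,0,0,1],[0,0,0,0,0,0,1]]}}

```text
clock: 39.85
position: [0.6373, 0.203, 0.0108]
ee_rot: [0.0, 0.719, 0.695, 0.001]
contact_force: [-0.8, 0.2, 5.5]
width: 0.0346
gripper_force: 30.5
```

Run:
```python
from h import *
go((.3795,.287,.1))
```

```text
pos [0.6373 0.203  0.0108] tooly -2.0 clock 39.85 w 0.0346 F 30.5 tilt [ 0.001  0.    -1.   ]
 shift cm [  7.51 -26.05  -8.95]
```

{"api": "servo_tool", "payload": {"increments": [[0,0,-2,0,0,0,1],[0,0,-4,0,0,0,1],[0,0,-4,0,0,0,1],[0,0,-2,0,0,0,1],[1.2,-4,0,0,0,0,1]]}}

```text
clock: 40.35
position: [0.6045, 0.2156, 0.1335]
ee_rot: [0.004, 0.72, 0.694, 0.005]
contact_force: [-0.4, 1.4, -0.9]
width: 0.035
gripper_force: 30.4
```

{"api": "servo_tool", "payload": {"increments": [[1.2,-4,0,0,0,0,1],[1.2,-4,0,0,0,0,1],[1.2,-4,0,0,0,0,1],[1.2,-4,0,0,0,0,1],[1.2,-4,0,0,0,0,1]]}}

```text
clock: 40.85
position: [0.3974, 0.2831, 0.1294]
ee_rot: [-0.0, 0.719, 0.695, -0.001]
contact_force: [0.4, 1.5, -1.2]
width: 0.035
gripper_force: 30.4
```

{"api": "servo_tool", "payload": {"increments": [[0.5,-2,0,0,0,0,1],[0,0,3,0,0,0,1],[0,0,4,0,0,0,1],[0,0,2,0,0,0,1],[0,0,0,0,0,0,1]]}}

```text
clock: 41.35
position: [0.3776, 0.2873, 0.0372]
ee_rot: [-0.001, 0.719, 0.695, -0.003]
contact_force: [-1.2, 0.3, -0.9]
width: 0.0352
gripper_force: 30.3
```

{"api": "servo_tool", "payload": {"increments": [[0,0,0,0,0,0,1],[0,0,0,0,0,0,1],[0,0,0,0,0,0,1],[0,0,0,0,0,0,1],[0,0,0,0,0,0,1]]}}

```text
clock: 41.85
position: [0.3801, 0.2889, 0.0406]
ee_rot: [0.0, 0.719, 0.695, 0.001]
contact_force: [-0.6, 0.6, -0.5]
width: 0.0352
gripper_force: 30.4
```

Run:
```python
from h import *
go((.3798,.2892,.0148),-2)
```

```text
pos [0.3801 0.2889 0.0406] tooly -2.0 clock 41.85 w 0.0352 F 30.4 tilt [ 0.001  0.001 -1.   ]
 shift cm [ 0.03 -0.04  2.58]
 rz deg 0.0 q6 0.54
```

{"api": "servo_tool", "payload": {"increments": [[0,0,1.2,0,0,0,1],[0,0,0.8,0,0,0,1],[0,0,0.3,0,0,0,1],[0,0,0.2,0,0,0,1],[0,0,0,0,0,0,1]]}}

```text
clock: 42.35
position: [0.3798, 0.2888, 0.015]
ee_rot: [0.0, 0.719, 0.695, -0.0]
contact_force: [0.4, 0.3, -0.7]
width: 0.0352
gripper_force: 30.4
```

{"api": "servo_tool", "payload": {"increments": [[0,0,0.1,0,0,0,1],[0,0,0.05,0,0,0,1],[0,0,0,0,0,0,1],[0,0,0,0,0,0,1],[0,0,0,0,0,0,1]]}}

```text
clock: 42.85
position: [0.38, 0.2889, 0.0147]
ee_rot: [0.0, 0.719, 0.695, 0.001]
contact_force: [-1.3, -1.6, 9.3]
width: 0.0347
gripper_force: 31.4
```

{"api": "servo_tool", "payload": {"increments": [[0,0,0,0,0,0,-1],[0,0,0,0,0,0,-1],[0,0,0,0,0,0,-1],[0,0,0,0,0,0,-1],[0,0,0,0,0,0,-1]]}}

```text
clock: 43.35
position: [0.3797, 0.2887, 0.0133]
ee_rot: [0.0, 0.719, 0.695, -0.0]
contact_force: [0.1, 0.9, 0.4]
width: 0.0856
gripper_force: 0.0
```

{"api": "servo_tool", "payload": {"increments": [[0,0,-3,0,0,0,-1],[0,0,-5,0,0,0,-1],[-3,0,-4,0,0,0,-1],[-3,0,-4,0,0,0,-1],[-2,0,-3,0,0,0,-1]]}}

```text
clock: 43.85
position: [0.3771, 0.2076, 0.2059]
ee_rot: [0.001, 0.719, 0.695, 0.001]
contact_force: [1.4, -0.2, -0.7]
width: 0.0854
gripper_force: 0.0
```

{"api": "servo_tool", "payload": {"increments": [[0,0,0,0,0,0,-1],[0,0,0,0,0,0,-1],[0,0,0,0,0,0,-1],[0,0,0,0,0,0,-1],[0,0,0,0,0,0,-1]]}}

```text
clock: 44.35
position: [0.3763, 0.209, 0.2022]
ee_rot: [-0.001, 0.719, 0.695, -0.001]
contact_force: [0.7, 0.7, -0.2]
width: 0.0854
gripper_force: 0.0
```

Run:
```python
from h import *
b,k=snap("wrist"); go()
white(b,k,.008,mn=1500);white(b,k,.058,mn=300); sil("wrist",k,[("capacitor",.054),("plate_round_small",.008)])
a,_=snap("scene","s12.png")
c,kt=snap("top")
```

```text
pos [0.3765 0.209  0.2024] tooly -1.9 clock 44.4 w 0.0855 F 0.0 tilt [-0.002 -0.001 -1.   ]
white [ 251   83   64   68 2400] (array([379.4, 288.1]), 74.1, 73.5, 88.1) circ (array([379.7, 288. ]), np.float64(74.6), np.float64(0.3))
white [ 251   83   64   68 2400] (array([379.4, 286.8]), 63.7, 63.2, 88.1) circ (array([379.6, 286.7]), np.float64(64.1), np.float64(0.3))
white [402  85  38  28 446] (array([514.4, 303.9]), 30.7, 20.0, 34.6) circ (array([514.2, 301.2]), np.float64(28.6), np.float64(4.3))
white [269 102  30  31 731] (array([380.3, 287.1]), 29.0, 28.5, -1.9) circ (array([380. , 287.3]), np.float64(29.5), np.float64(0.2))
white [ 320  282   51   64 1376] (array([443.7,  62.8]), 90.6, 52.3, 65.2) circ (array([454.3,  56. ]), np.float64(82.1), np.float64(12.6))
white [429 383  55  32 707] (array([601.2, -76.9]), 73.1, 52.4, 2.6) circ (array([598.7, -89.4]), np.float64(69.7), np.float64(9.0))
capacitor 0.76 [282. 117.  33.  35.] (array([379.6, 287. ]), 34.3, 33.7, 43.9) circ (array([379.7, 286.7]), np.float64(34.6), np.float64(1.4))
plate_round_small 0.58 [286. 118.  60.  66.] (array([379.4, 287.6]), 75.3, 73.7, 88.1) circ (array([379.3, 287.4]), np.float64(75.6), np.float64(1.1))
```

View pics/s12.png

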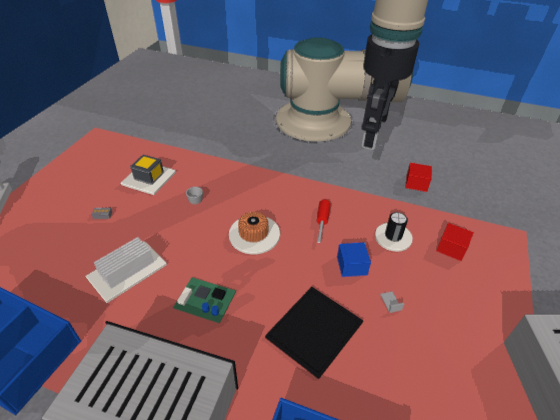

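All four parts stand on their own plates: heatsink (127,262), choke (254,228), transformer (148,169), capacitor (397,228). The arm is clear of everything.

```bash
python3 -c "
from rig import manip
print(manip.sign_off())"
```

```text
the job is handed in; nothing more can be done
None
```

Job handed in at about 44 s: heatsink, choke, transformer and capacitor each stand upright on their own plates, centred within about 2 mm, with the heatsink and transformer in line with their plate sides; the first choke grasp missed without moving it.

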